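# Lock the cart wheel on its axle with a linch pin

### The arm

A 7-joint arm with a two-finger parallel gripper is mounted at the origin on the work surface. World frame = base frame: x ahead of the robot, y to its left, z up, the work surface at z = 0. Lengths are in m, angles in rad, forces in N, time in s.
With the tool pointing down it reaches from about 0.425 to 0.825 m from the base axis. Payload 3.6 kg.
Tool frame: the origin (TCP) lies midway between the tips of the shut fingers; the grasp point (between the pads) lies 19 mm behind it; z points along the fingers, y is the direction in which the jaws open and shut (so a half turn about z gives the same grasp; the last joint's range is limited). The gripper opens to 85 mm and grips with 20 to 120 N. Pads are 22 mm wide; open, the fingers measure 114 mm over their backs; the gripper's body (76 mm by 85 mm) begins 54 mm behind the grasp point. The pads swing forward as they close: fully open they stand 13 mm farther back than shut.
Start: joints at [1.282, 0.615, -0.013, 1.423, 0.008, 1.103, -0.04], TCP at [0.169, -0.628, 0.231] pointing down, gripper open.
Joint ranges: [-3.12, 3.12], [-0.3, 2.06], [-1.34, 1.32], [0.26, 2.42], [-1.36, 4.5], [0.01, 1.98], [-2.84, 2.84]. Speed limits (rad/s): [2.79, 2.79, 3.14, 3.14, 3.14, 3.14, 3.14].

### API

Orientations are given as a unit quaternion [w, x, y, z].
In Python, from rig import manip, viewer gives the robot as it stands. The module is installed in compiled form; this text tells all that it offers.
- The arm moves only by the tool apply_moves, never from a script. Its argument "rows" is a list that holds one entry, the list of rows, each a list of 7 numbers: the shift along the tool's x, y, z in m, then the turn, a rotation vector about the tool's x, y, z in rad, then the opening, from 0 (shut) to 1 (fully open). A call has 1 to 20 rows; each row shifts and turns the pose as measured when the row begins, along the tool's axes as they then stand; what a row does not reach is not made up. A row lasts 1/8 s, in which the tool goes at most 62.5 mm and 10.7 degrees, less where a joint would pass 70% of its speed; a pose out of reach is approached as far as the arm can. A call is refused whole if a number of a shift passes 0.0625 or a number of a turn 0.188, either way. A call with a gripper value outside its range is refused whole. The fingers move at their own pace and stop on an object; the grip force is fixed at half the most. Time passes only in rows, so rows that do not move let the fingers close. It gives the time, the measured TCP pose, the force and the opening at its end, in the units of the state.
- manip.sense(): the state, without advancing time (a new reading comes with each control period).
- viewer.read_camera(name): name is "side" or "top"; returns a dict with "color" (400x640x3 uint8, red, green, blue), "camera_matrix" (3x3 intrinsics, pixels), "rvec" (rotation vector, rad) and "tvec" (3), from world to camera coordinates, as OpenCV has them. Camera axes: x right, y down, z forward; pixel columns grow to the right and rows downward; lengths in m; the calibration is good to about 2 mm. A picture is of the moment at which its call begins. There is no depth.
- manip.job_done(): hands the job in, once; it reports no verdict.
Trained networks look in the newest picture that a camera, given by its name, has taken for a name from the list of things; names that differ only in an ending like _2 or _b are one class to them, and where a whole thing is asked for, a point or a joint stands for the part that bears it (a point fixed in the world has none). Each returns a list of dicts, best first, with "conf" (0 to 1); they miss things now and then, are a little off and sometimes report something else, mostly with a low value. They report only what shows in the picture. A call takes as long as a camera call. They do not tell look-alikes from the thing itself.
- viewer.look_for(label, camera): "position" ([x, y, z] in m, in the coordinates of the camera as it stood for that picture, good to about 4 mm: the middle of the surface that is visible of it).
- viewer.cut_out(label, camera): "pixels" (400x640 bool, what is visible of it).
The state is a dict: "clock": time; "q": joint angles; "joint_vel": joint speeds; "effort": joint torques, N m; "tcp_pos": TCP position; "tool_rot": TCP orientation; "wrist_force": force on the tool from outside, world axes, zero at the start; "torque": the same for the moment, N m; "gripper_width": opening from 0.0 (shut) to 1.0 (fully open).
Only numpy, scipy, OpenCV 4.12 (cv2) and the standard library are available. Lean on these libraries where they do the work, as an engineer would, in place of code of your own. Each camera call takes 0.05 s, during which the arm holds its last target.

### The job

Take the linch pin with the red grip from the wooden block, push it gently down through the cross hole near the end of the wheel's axle until its collar sits fully home on the axle, then swing its sprung brass loop over the end of the axle until it has fully snapped underneath. Do not ram the axle or the pin, leave everything else on the bench where it is, and let go at the end.

Things in the scene. Friction and masses are not known exactly. Their poses are not given: they have to be found in the camera images.
- stand: Fixed blue bench stand (base plate 140 x 150 mm) holding a level steel axle with a small wheel (tyre 120 mm across, yellow rim). Origin: on the table, right below the nominal place of the axle's cross hole; +x points level along the axle, out to its free end; z up. The wheel's hub ends at x = -52 mm. The axle's y position and heights are true, its x is not: see axle_hole.
- axle_hole (a point): Nominal mouth of the upright cross hole (11 mm across, 1.5 mm chamfer, right through), in the axle's top flat, 111 mm above the table; stand axes. Truly the hole lies up to 8 mm further in or out along stand x (end play of the axle, unreported; stiff, it stays put); find it by feel, for instance from the end face, or by sight.
- axle_end (a point): Nominal centre of the axle's flat end face, 24 mm out (+x) from the hole's axis; it shares the hole's unknown shift of up to 8 mm. From 37 mm inside the hole to this face the axle is a bar 26 mm wide and 22 mm high (89 to 111 mm above the table), with a rounded bead (radius 5 mm) along the lower edge of the end, reaching down to 85 mm.
- linchpin: Linch pin, loose, 0.1 to 0.2 kg, upright in a hole of the wooden block. Origin: on its axis, in the underside of its collar (22 mm across); z up, x level, to the loop's side. Below: 10 mm round shank, 34 mm long, small 2.5 mm bevel at the tip. Above: neck, hinge barrel along y at z = 9 mm, red grip 12 mm (x) by 18 mm (y) from z = 18 to 46 mm; hold it there, above the loop.
- loop (a joint): Angle of the brass loop about the hinge at z = 9 mm along the pin's y: 0 is level, straight out along the pin's +x; positive is swung down (rad; -0.5 to 1.35). Stays where put (0.03 N m). With the pin home and the loop swung off the axle's end, the cross bar meets the bead at about 0.85 rad; pressed over it to 1.2 rad it is fully snapped under the axle and stays there.
- bail: The moving brass loop itself; origin on the hinge, x along the loop, z its upper (outer) face's direction. Legs at y = -19 and 19 mm (5 mm thick; they pass either side of the axle), cross bar (6 mm thick) 41 mm from the hinge, flat thumb tab (24 mm wide, 4 mm thick) from 42 to 69 mm. Sprung lengthwise by 1.5 N per mm; 3 to 10 N on the tab swings it over.
- loop_tab (a point): Point on the upper (outer) face of the loop's thumb tab, in the middle, 60 mm from the hinge. Pushed from above and outside it follows an arc about the hinge; at the snap it is just outside and below the axle's end, so that a finger there nearly touches the end face.
- pin_block: Fixed wooden block, 50 (x) x 120 (y) x 45 (z) mm, with two holes for pins on its top, 35 mm either side of its middle along y; origin in the centre of its underside.
- plain_pin: Bystander: plain dark clevis pin without a loop, standing in the other hole of the block; origin under its 18 mm head (6 mm thick).
- washer: Bystander: flat steel washer, 44 mm across, lying on the bench.
- wrench: Bystander: wrench lying on the bench.
- grease_jar: Bystander: orange jar with a black lid, 70 mm across, 75 mm high.
- oil_can: Bystander: green can, 66 mm across, 170 mm high.
Things that resemble listed ones, but are neither listed nor needed, are in the scene too. What is shaped like the linchpin but blue or pink is not meant.

How it is judged:
On the way:
1. the linch pin stands fully home in the axle's cross hole, its loop still open, pointing off the axle's end (z of linchpin in the frame of stand between 0.106 and 0.1135 m and x of linchpin in the frame of stand between -0.012 and 0.012 m and y of linchpin in the frame of stand between -0.004 and 0.004 m and angle between linchpin's own z axis and vertical below 0.1 rad and value of joint loop below 0.95 rad), for 0.2 s.
At the end, for the whole second after the job is handed in: The linch pin stands upright (within 0.1 rad) in the axle's cross hole with its collar within 2.5 mm of the axle's top flat, its loop has been swung over the axle's end and stands snapped underneath (loop angle above 1.1 rad, pin turned within 0.3 rad of the axle's direction), released and at rest (z of linchpin in the frame of stand between 0.106 and 0.1135 m and x of linchpin in the frame of stand between -0.012 and 0.012 m and y of linchpin in the frame of stand between -0.004 and 0.004 m and angle between linchpin's own z axis and vertical below 0.1 rad and angle between the x axis of linchpin and the x axis of stand, either way round below 0.3 rad and value of joint loop above 1.1 rad and linear speed of linchpin below 0.02 m/s); the robot touches nothing.
It fails at once if the linch pin or its loop pressed against the axle or stand with more than 35 N (contact force between linchpin and stand above 35 N).
It fails at once if the gripper pressed against the axle or stand with more than 30 N (contact force between any of the fingers, the arm and stand above 30 N).
It fails at once if a bystander moved by more than 20 mm (distance of any of plain_pin, washer, wrench, grease_jar, oil_can from where it was at the start of the episode above 0.02 m).
It also fails if it takes over 64 s, if anything falls off the work surface, if the arm or the gripper's body presses on something with over 40 N, if the wrist force passes 120 N, or if a joint passes its speed limit or range.

## Working session

There is one attempt and no reset: what is moved stays moved. The work goes in short steps, Python scripts to look and compute and a tool call to move; the robot and the scene stay as the last step left them, time stands still between calls to the robot, and variables do not carry over. Pictures are saved under pics/ and viewed, and the job is handed in when it is done.

Besides the shell and the picture viewer there is one more tool, called after "Emit:" by a JSON object that holds its "method" and its "body". apply_moves: Moves the arm, as the interface text tells. Its arguments: {"type":"object","properties":{"rows":{"type":"array","items":{"type":"array","items":{"type":"array","items":{"type":"number"}}}}},"required":["rows"]}

```bash
mkdir -p pics; python3 - <<'E'
from rig import manip, viewer
import cv2, numpy as np
s=manip.sense(); print({k:np.round(v,3).tolist() for k,v in s.items()})
for c in ("side","top"):
    r=viewer.read_camera(c); cv2.imwrite(f"pics/{c}0.png",r["color"][:,:,::-1])
    R=cv2.Rodrigues(np.array(r["rvec"],float))[0]; t=np.array(r["tvec"]).ravel()
    print(c,np.round(r["camera_matrix"],1).tolist(),"campos",(-R.T@t).round(3),R.round(3).tolist())
    for l in ("stand","linchpin","pin_block","plain_pin","bail","washer","wrench","grease_jar","oil_can"):
        for d in viewer.look_for(l,c):
            print(l,round(d["conf"],2),(R.T@(np.array(d["position"])-t)).round(3))
print(manip.sense()["clock"])
E
```

```text
{'clock': 0.0, 'q': [1.281, 0.616, -0.013, 1.425, 0.008, 1.103, -0.04], 'joint_vel': [0.001, -0.0, -0.001, 0.001, -0.001, 0.001, 0.002], 'effort': [-0.0, -46.921, 0.259, -17.103, 0.01, 0.01, -0.0], 'tcp_pos': [0.169, -0.627, 0.23], 'tool_rot': [-0.001, 0.991, 0.131, -0.0], 'wrist_force': [-0.079, -0.74, -0.181], 'torque': [0.01, 0.034, 0.031], 'gripper_width': 0.999}
side [[446.0, 0.0, 316.3], [0.0, 446.0, 197.6], [0.0, 0.0, 1.0]] campos [ 0.222 -0.753  1.072] [[0.931, -0.364, 0.004], [-0.281, -0.726, -0.628], [0.232, 0.584, -0.778]]
stand 0.61 [ 0.49  -0.287  0.056]
stand 0.59 [0.58  0.163 0.109]
linchpin 0.9 [ 0.34  -0.417  0.029]
linchpin 0.84 [ 0.348 -0.214  0.025]
linchpin 0.8 [ 0.488 -0.269  0.058]
linchpin 0.61 [ 0.611 -0.404  0.028]
linchpin 0.56 [ 0.584 -0.12   0.026]
pin_block 0.94 [ 0.526 -0.253  0.045]
plain_pin 0.19 [0.581 0.165 0.107]
bail 0.72 [ 0.346 -0.452  0.028]
bail 0.7 [ 0.604 -0.126  0.025]
bail 0.69 [ 0.376 -0.203  0.022]
bail 0.61 [ 0.491 -0.284  0.059]
bail 0.56 [ 0.607 -0.372  0.031]
washer 0.41 [ 0.451 -0.086  0.004]
wrench 0.87 [ 0.686 -0.131  0.01 ]
grease_jar 0.58 [ 0.483 -0.452  0.073]
oil_can 0.69 [0.481 0.408 0.109]
top [[430.7, 0.0, 318.7], [0.0, 430.7, 200.3], [0.0, 0.0, 1.0]] campos [0.326 0.002 1.351] [[-0.003, -1.0, 0.016], [-0.987, 0.0, -0.162], [0.161, -0.017, -0.987]]
stand 0.94 [0.585 0.215 0.112]
linchpin 0.67 [ 0.348 -0.212  0.027]
linchpin 0.5 [ 0.346 -0.416  0.027]
linchpin 0.49 [ 0.618 -0.406  0.03 ]
linchpin 0.43 [ 0.573 -0.115  0.029]
pin_block 0.71 [ 0.523 -0.231  0.046]
bail 0.57 [ 0.369 -0.2    0.033]
bail 0.54 [ 0.6   -0.122  0.031]
bail 0.51 [ 0.451 -0.079  0.001]
bail 0.37 [ 0.343 -0.449  0.037]
washer 0.41 [0.586 0.213 0.111]
wrench 0.86 [ 0.692 -0.116  0.01 ]
grease_jar 0.62 [ 0.491 -0.433  0.075]
grease_jar 0.32 [ 0.496 -0.284  0.063]
oil_can 0.64 [0.48  0.413 0.158]
oil_can 0.36 [ 0.489 -0.275  0.06 ]
1.0
```

View pics/side0.png

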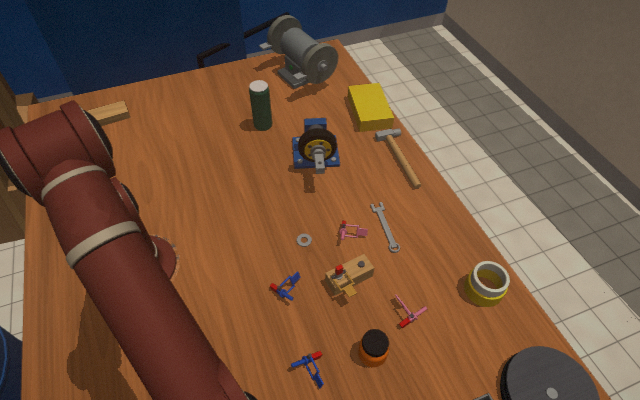

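View pics/top0.png

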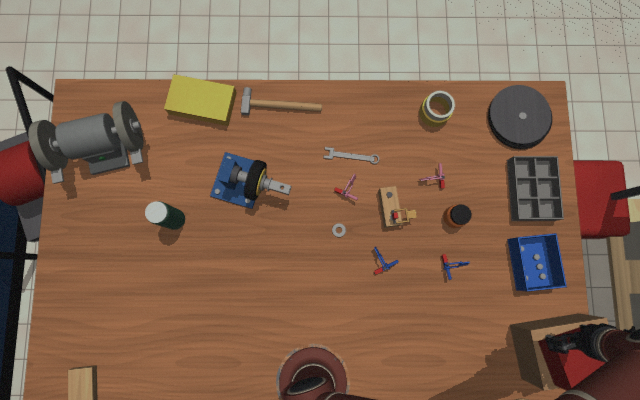

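```bash
python3 - <<'E'
import cv2, numpy as np
a=cv2.imread("pics/side0.png"); b=cv2.imread("pics/top0.png")
f=lambda im,x0,y0,w,h,s: cv2.resize(im[y0:y0+h,x0:x0+w],None,fx=s,fy=s,interpolation=cv2.INTER_CUBIC)
top=np.hstack([f(a,315,250,66,50,6),f(b,370,180,66,50,6)])
bot=np.hstack([f(a,285,110,66,50,6),f(b,235,155,66,50,6)])
cv2.imwrite("pics/crop0.png",np.vstack([top,bot])[:600,:800])
E
```

```text
(no output)
```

View pics/crop0.png

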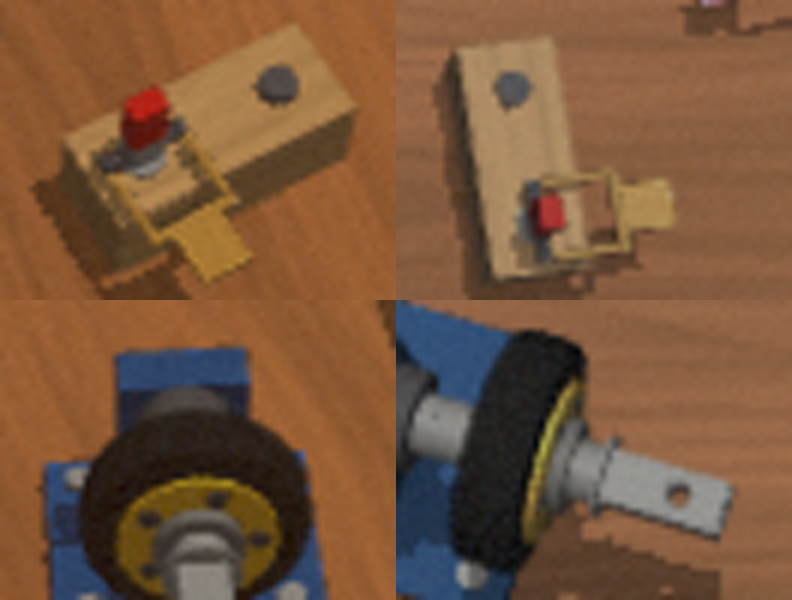

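The red-gripped linch pin stands in the block: side (340,270), top (395,214). The candidates that could be taken for it are blue at side (287,288) and (308,365), and pink at side (352,232) and (410,313); all of these are lying flat. The close crop shows the red grip and an open, roughly level brass loop, and the cross hole is visible in the top image at about (282,187). Next I'll measure positions.

```bash
cat > h.py <<'E'
import cv2, numpy as np
# cached calibration is read from cam.npz
def load(): return np.load("cam.npz")
def proj(c,P):
    z=load(); return cv2.projectPoints(np.array(P,float).reshape(-1,3),z[c+"r"],z[c+"t"],z[c+"K"],None)[0].reshape(-1,2)
def ray(c,uv,h):
    z=load(); R=cv2.Rodrigues(z[c+"r"])[0]; t=z[c+"t"].ravel(); C=-R.T@t
    d=R.T@np.linalg.inv(z[c+"K"])@np.array([uv[0],uv[1],1.0])
    return C+d*(h-C[2])/d[2]
E
python3 - <<'E'
from rig import manip, viewer
import numpy as np, cv2
d={}
for c in("side","top"):
    r=viewer.read_camera(c)
    d[c+"r"]=np.array(r["rvec"],float);d[c+"t"]=np.array(r["tvec"],float);d[c+"K"]=np.array(r["camera_matrix"],float);d[c+"im"]=r["color"]
np.savez("cam.npz",**d)
from h import *
im=d["topim"].astype(int)
# hole: dark in the axle
p=im[180:196,272:294].sum(2)//3
print(p)
# red grip
for c,(x0,y0,x1,y1) in dict(side=(330,258,352,280),top=(384,205,405,225)).items():
    q=d[c+"im"][y0:y1,x0:x1].astype(int)
    m=(q[...,0]>110)&(q[...,1]<70)&(q[...,2]<70)
    ys,xs=np.nonzero(m); print(c,m.sum(),xs.mean()+x0,ys.mean()+y0,xs.min()+x0,xs.max()+x0,ys.min()+y0,ys.max()+y0)
    bright=m&(q[...,0]>190); ys,xs=np.nonzero(bright); print(bright.sum(),xs.mean()+x0,ys.mean()+y0)
    print(q[...,0])
E
```

```text
[[138 122 123 115 113 110 106 108 110 109 108 111 109 110 108 113 112 112
  113 110 115 113]
 [146 145 146 139 140 126 119 116 115 110 110 108 111 112 109 113 111 114
  115 111 112 111]
 [149 149 148 146 146 146 146 138 129 118 114 108 109 106 106 110 108 109
  105 108 105 107]
 [151 150 152 151 147 148 148 146 146 146 139 126 121 112 111 109 106 105
  105 108 107 105]
 [149 150 148 147 148 151 150 148 146 143 143 146 144 138 138 129 120 117
  113 110 110 113]
 [149 149 149 147 150 151 148 149 128 119 110 127 146 146 146 145 147 141
  124 111 110 112]
 [148 148 151 149 147 148 150 142  87  64  63  75 140 150 151 149 146 148
  112  93 103 108]
 [147 146 149 149 149 151 150 135  78  75  88  87 131 147 151 152 150 150
  124  96 104 105]
 [139 144 149 149 147 147 147 134 108  99 103 109 144 149 147 147 148 131
   95 100 106 104]
 [ 75 110 137 140 146 143 147 148 137 117 117 130 146 149 153 148 150 104
   74  99 101 102]
 [ 76  72  65  77 113 121 137 141 144 149 147 149 147 145 149 148 148 108
   91 102 104 103]
 [101 100  95  83  76  65  78  92 116 137 141 142 148 145 150 149 133  91
   
[... 3719 characters left out ...]
7 169 171 172 170 117  83  60  60  78  87 101 116 156 174 173 136
  129 100  92]
 [ 64 131 167 171 172 128 111  94  65  57  59  75 161 170 162 170 177 140
  101  89  88]
 [ 60 113 166 167 169 123 120  98  87  59  51 109 163 170 157 166 170 153
  112 105 108]
 [ 63 108 164 167 169 138 121 116 112  71  59  87 161 171 144 136 148 148
  138 156 164]
 [ 59 111 163 168 166 172 130 117 112  71  70  80 133 157 163 158 153 143
  133 113  95]
 [ 62  86 162 169 166 173 131 117 113  81  79  91  85 106  98  96  97 110
  103  93  92]
 [ 64  62 158 170 166 172 141 130 122 114 112 109 108 107 106  93 112 115
  112  94  91]]<stdin>:18: RuntimeWarning: Mean of empty slice.
  ret = ret.dtype.type(ret / rcount)
```

```bash
cat >> h.py <<'E'
S=8
def soft(c,polys,roi):
    """supersampled coverage of the union of convex hulls of world point sets, in roi x0,y0,x1,y1"""
    x0,y0,x1,y1=roi; m=np.zeros(((y1-y0)*S,(x1-x0)*S),np.uint8)
    for P in polys:
        uv=(proj(c,P)-[x0,y0]+0.5)*S-0.5
        hull=cv2.convexHull(uv.astype(np.float32)).reshape(-1,2)
        cv2.fillPoly(m,[np.round(hull*16).astype(np.int32)],255,shift=4)
    return cv2.resize(m,(x1-x0,y1-y0),interpolation=cv2.INTER_AREA)/255.0
def box(x0,x1,y0,y1,z0,z1):
    return np.array([[x,y,z] for x in(x0,x1) for y in(y0,y1) for z in(z0,z1)],float)
def place(P,x,y,yaw,z=0):
    c,s=np.cos(yaw),np.sin(yaw); P=np.asarray(P,float)
    return np.c_[x+c*P[:,0]-s*P[:,1],y+s*P[:,0]+c*P[:,1],z+P[:,2]]
E
python3 - <<'E'
from h import *
from scipy.optimize import minimize
z=load(); 
# axle in top
im=z["topim"].astype(float).mean(2)
w=np.clip(149-im[184:191,279:286]-4,0,None); ys,xs=np.mgrid[184:191,279:286]
huv=np.array([(w*xs).sum(),(w*ys).sum()])/w.sum()
H=ray("top",huv,.111); print("hole uv",huv,"world",H.round(4))
roi=(262,176,298,200); x0,y0,x1,y1=roi
obs=np.clip((im[y0:y1,x0:x1]-112)/(148-112),0,1)
yy,xx=np.mgrid[y0:y1,x0:x1]
hm=((xx-huv[0])**2+(yy-huv[1])**2)<4**2
obs[hm]=1
def cost(p):
    P=place([[-30,-13,111],[-30,13,111],[24,13,111],[24,-13,111]]/np.array(1000.),p[0],p[1],p[2])
    r=soft("top",[P],roi)
    # ignore inboard
    ax=ray("top",(0,0),.111)
    return ((r-obs)**2*wt).sum()
# weight: only pixels with stand x > -15mm
def build(yaw):
    wt=np.zeros(obs.shape)
    for i in range(obs.shape[0]):
        for j in range(obs.shape[1]):
            q=ray("top",(x0+j,y0+i),.111)-H
            wt[i,j]=1.0 if q[0]*np.cos(yaw)+q[1]*np.sin(yaw)>-.02 else 0
    return wt
yaw0=np.arctan2(*( (ray("top",(292,189.5),.111)-H)[[1,0]])); wt=build(yaw0)
best=None
for dy in(-.15,0,.15):
    r=minimize(cost,[H[0],H[1],yaw0+dy],method="Nelder-Mead",options=dict(initial_simplex=np.array([[H[0],H[1],yaw0+dy],[H[0]+.004,H[1],yaw0+dy],[H[0],H[1]+.004,yaw0+dy],[H[0],H[1],yaw0+dy+.1]]),xatol=1e-5,fatol=1e-4,maxiter=400))
    print(r.x.round(4),np.degrees(r.x[2]).round(2),r.fun)
# pin
def pin_cost(p,c,roi,obs):
    return ((soft(c,[place(box(-.006,.006,-.009,.009,.018,.046),p[0],p[1],p[2],.045)],roi)-obs)**2).sum()
for c,roi in dict(side=(328,258,352,284),top=(384,203,408,225)).items():
    x0,y0,x1,y1=roi; q=z[c+"im"][y0:y1,x0:x1].astype(float)
    red=q[...,0]-np.maximum(q[...,1],q[...,2])
    red=np.clip(red-0,0,None)
    m=np.clip((q[...,0]/(q[...,1:].max(2)+1)-2.0)/3,0,1)
    print(c,m.sum()); print((m*9).astype(int))
    r=minimize(pin_cost,[.495,-.275,-1.6],args=(c,roi,m),method="Nelder-Mead",options=dict(initial_simplex=[[.495,-.275,-1.6],[.49,-.275,-1.6],[.495,-.27,-1.6],[.495,-.275,-1.4]],xatol=1e-5,fatol=1e-4))
    print(c,r.x.round(4),r.fun)
E
```

```text
hole uv [281.51493343 186.81036344] world [0.5692 0.0898 0.111 ]
[ 0.5697  0.0916 -1.8584] -106.48 1.942740078602247
[ 0.5696  0.0914 -1.8461] -105.78 2.2213645392797643
[ 0.5696  0.0918 -1.8715] -107.23 2.1757376436413347
side 40.707157088235775
[[0 0 0 0 0 0 0 0 0 0 0 0 0 0 0 0 0 0 0 0 0 0 0 0]
 [0 0 0 0 0 0 0 0 0 0 0 0 0 0 0 0 0 0 0 0 0 0 0 0]
 [0 0 0 0 0 0 0 0 0 0 0 0 0 0 0 0 0 0 0 0 0 0 0 0]
 [0 0 0 0 0 0 0 0 0 0 0 0 0 0 0 0 0 0 0 0 0 0 0 0]
 [0 0 0 0 0 0 0 0 0 0 0 0 0 0 0 0 0 0 0 0 0 0 0 0]
 [0 0 0 0 0 0 0 0 0 0 0 0 0 0 0 0 0 0 0 0 0 0 0 0]
 [0 0 0 0 0 0 0 0 0 0 0 0 0 0 0 0 0 0 0 0 0 0 0 0]
 [0 0 0 0 0 0 0 0 0 0 1 8 9 5 0 0 0 0 0 0 0 0 0 0]
 [0 0 0 0 0 0 0 0 1 8 8 9 8 9 1 0 0 0 0 0 0 0 0 0]
 [0 0 0 0 0 0 0 0 6 9 9 9 9 9 4 0 0 0 0 0 0 0 0 0]
 [0 0 0 0 0 0 0 0 6 9 7 9 8 8 2 0 0 0 0 0 0 0 0 0]
 [0 0 0 0 0 0 0 0 5 9 8 9 7 5 0 0 0 0 0 0 0 0 0 0]
 [0 0 0 0 0 0 0 0 3 7 4 4 7 5 3 0 0 0 0 0 0 0 0 0]
 [0 0 0 0 0 0 0 0 3 3 4 9 9 6 1 0 0 0 0 0 0 0 0 0]
 [0 0 0 0 0 0 0 0 3 3 9 4 5 6 1 0 0 0 0 0 0 0 0 0]
 [0 0 0 0 0 0 0 0 6 4 4 2 4 0 0 0 0 0 0 0 0 0 0 0]
 [0 0 0 0 0 0 0 0 0 7 2 0 0 0 0 0 0 0
[... 1015 characters left out ...]
 0 0 0 0 0 0 0 0 0 0 0 0 0 0 0 0 0 0 0]
 [0 0 0 0 0 0 0 0 0 2 3 2 4 0 0 0 0 0 0 0 0 0 0 0]
 [0 0 0 0 0 0 0 0 0 5 2 2 3 0 0 0 0 0 0 0 0 0 0 0]
 [0 0 0 0 0 0 0 0 0 2 2 2 3 1 0 0 0 0 0 0 0 0 0 0]
 [0 0 0 0 0 0 0 0 0 3 3 3 3 3 0 0 0 0 0 0 0 0 0 0]
 [0 0 0 0 0 0 0 0 0 0 4 3 2 2 0 0 0 0 0 0 0 0 0 0]
 [0 0 0 0 0 0 0 0 0 0 2 1 0 0 0 0 0 0 0 0 0 0 0 0]
 [0 0 0 0 0 0 0 0 0 0 0 0 0 0 0 0 0 0 0 0 0 0 0 0]
 [0 0 0 0 0 0 0 0 0 0 0 0 0 0 0 0 0 0 0 0 0 0 0 0]
 [0 0 0 0 0 0 0 0 0 0 0 0 0 0 0 0 0 0 0 0 0 0 0 0]
 [0 0 0 0 0 0 0 0 0 0 0 0 0 0 0 0 0 0 0 0 0 0 0 0]
 [0 0 0 0 0 0 0 0 0 0 0 0 0 0 0 0 0 0 0 0 0 0 0 0]
 [0 0 0 0 0 0 0 0 0 0 0 0 0 0 0 0 0 0 0 0 0 0 0 0]]
top [ 0.4906 -0.2972 -1.2444] 2.881135978736741
```

```bash
python3 - <<'E'
from h import *
from scipy.optimize import minimize
z=load()
M={};ROI=dict(side=(328,258,352,284),top=(384,203,408,225))
for c,roi in ROI.items():
    x0,y0,x1,y1=roi; q=z[c+"im"][y0:y1,x0:x1].astype(float)
    ratio=q[...,0]/(q[...,1:].max(2)+1); m=np.clip((ratio-1.7)/1.2,0,1)*(q[...,0]>60)
    M[c]=m; print(c,m.sum()); 
    ys,xs=np.mgrid[y0:y1,x0:x1]; uv=[(m*xs).sum()/m.sum(),(m*ys).sum()/m.sum()]; print(uv, ray(c,uv,.080).round(4))
def cost(p,cs):
    return sum(((soft(c,[place(box(-.006,.006,-.009,.009,.018,.046),p[0],p[1],p[2],.045)],ROI[c])-M[c])**2).sum() for c in cs)
for cs in (["side"],["top"],["side","top"]):
  for yaw in(-1.75,-1.55,-1.4):
    i=ray(cs[0],[(M[cs[0]]*np.mgrid[ROI[cs[0]][1]:ROI[cs[0]][3],ROI[cs[0]][0]:ROI[cs[0]][2]][k]).sum()/M[cs[0]].sum() for k in(1,0)],.08)
    a=[i[0],i[1],yaw]
    r=minimize(cost,a,args=(cs,),method="Nelder-Mead",options=dict(initial_simplex=[a,[a[0]+.004,a[1],yaw],[a[0],a[1]+.004,yaw],[a[0],a[1],yaw+.15]],xatol=1e-5,fatol=1e-4))
    print(cs,r.x.round(4),round(r.fun,2))
E
```

```text
side 60.30406343551206
[np.float64(338.7495236197371), np.float64(269.2085800640429)] [ 0.4862 -0.2463  0.08  ]
top 22.257055383548938
[np.float64(395.084345590658), np.float64(215.20657991739228)] [ 0.4891 -0.2472  0.08  ]
['side'] [ 0.4876 -0.2447 -1.8186] 9.07
['side'] [ 0.4865 -0.245  -1.3885] 9.55
['side'] [ 0.4869 -0.2448 -1.3138] 9.52
['top'] [ 0.4887 -0.2471 -1.5999] 11.57
['top'] [ 0.489  -0.2472 -1.5513] 11.61
['top'] [ 0.4897 -0.2485 -1.1015] 11.13
['side', 'top'] [ 0.487  -0.2455 -1.8064] 24.03
['side', 'top'] [ 0.4881 -0.2448 -1.4157] 25.71
['side', 'top'] [ 0.4875 -0.2449 -1.2941] 24.36
```

```bash
python3 - <<'E'
from h import *
z=load()
h=ray("top",(412,214.2),.056); print("tab c",h, np.arctan2(h[1]+.246,h[0]-.488), np.hypot(h[1]+.246,h[0]-.488))
def loop(th):
    P=[]
    for pts in ([[-.0,-.019],[.041,-.019],[.041,.019],[0,.019]],[[.042,-.012],[.069,-.012],[.069,.012],[.042,.012]]):
        P.append(np.array([[r*np.cos(th)+.002*np.sin(th),y,.009-r*np.sin(th)+.002*np.cos(th)] for r,y in pts]))
    return P
out=[]
for th,yaw in((0,-1.62),(-.2,-1.62)):
    row=[]
    for c,(x0,y0) in dict(side=(315,250),top=(370,180)).items():
        s=6; im=cv2.resize(z[c+"im"][y0:y0+50,x0:x0+66,::-1],None,fx=s,fy=s,interpolation=cv2.INTER_CUBIC)
        for P in loop(th)+[box(-.006,.006,-.009,.009,.018,.046)[[1,3,7,5]]]:
            uv=(proj(c,place(P,.488,-.246,yaw,.045))-[x0,y0]+.5)*s-.5
            cv2.polylines(im,[np.round(uv).astype(int)],True,(0,255,0),1)
        row.append(im)
    out.append(np.hstack(row))
cv2.imwrite("pics/ov1.png",np.vstack(out))
E
```

```text
tab c [ 0.4951715  -0.30357747  0.056     ] -1.446880650025989 0.0580223702097546
```

View pics/ov1.png

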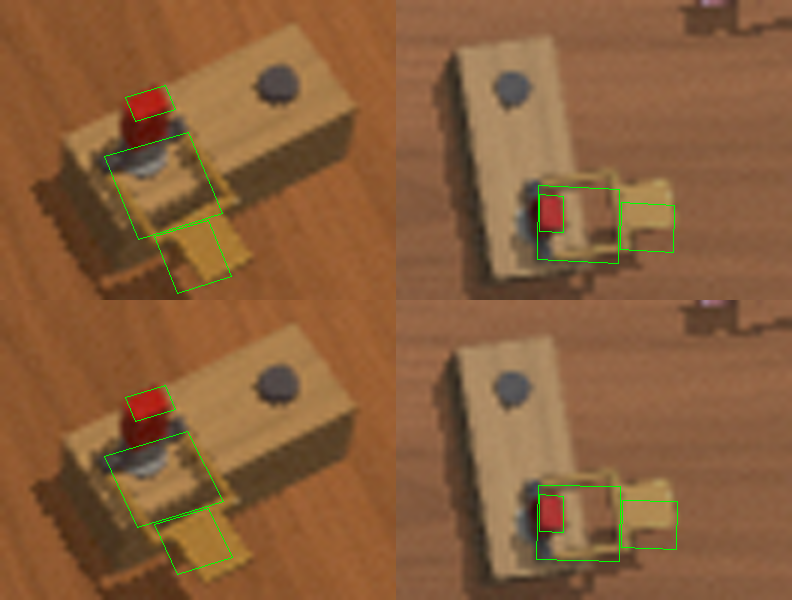

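```bash
python3 - <<'E'
from h import *
from scipy.optimize import least_squares
f=lambda c,p:np.array([(315+p[0]/6) if c=="side" else 370+(p[0]-396)/6,(250+p[1]/6) if c=="side" else 180+p[1]/6])-.42
obs=dict(side=[(208,279),(251,259)],top=[(676,226),(671,178)])  # far corners: order y=-12,+12
def res(p,free):
    x,y=(p[2],p[3]) if free else (.488,-.246)
    e=[]
    for c in obs:
        th=p[1];P=[[.069*np.cos(th),s*.012,.009-.069*np.sin(th)] for s in(-1,1)]
        e.append((proj(c,place(P,x,y,p[0],.045))-[f(c,q) for q in obs[c]]).ravel())
    return np.concatenate(e)
r=least_squares(res,[-1.45,0],args=(False,)); print(r.x,r.fun.round(2))
r=least_squares(res,[-1.45,0,.488,-.246],args=(True,)); print(r.x.round(4),r.fun.round(2))
E
```

```text
[-1.4444851  -0.08580629] [-0.34  0.39  0.73 -0.5   0.17  0.19 -0.3   0.41]
[-1.4832 -0.0845  0.4907 -0.2457] [-0.4   0.24  0.86 -0.34  0.02  0.18 -0.15  0.37]
```

```bash
cat >> h.py <<'E'
from scipy.spatial.transform import Rotation as Ro
def qrot(q): return Ro.from_quat([q[1],q[2],q[3],q[0]])
def target_rot(yawx,tilt=0):
    """tool x at world yaw yawx, z down, then turned by tilt about tool y"""
    X=np.array([np.cos(yawx),np.sin(yawx),0]);Z=np.array([0,0,-1.]);Y=np.cross(Z,X)
    return Ro.from_matrix(np.c_[X,Y,Z])*Ro.from_rotvec([0,tilt,0])
def plan(p1,R1,n,grip,s=None):
    if s is None:
        from rig import manip; s=manip.sense()
    p0=np.array(s["tcp_pos"]);R0=qrot(s["tool_rot"])
    p1=np.array(p1,float)
    dv=(R0.inv()*R1).as_rotvec()
    print("from",p0.round(4),"x-yaw",round(np.arctan2(*R0.as_matrix()[[1,0],0]),3),"z",R0.as_matrix()[:,2].round(3),"dist",np.linalg.norm(p1-p0).round(4),"turn",dv.round(3))
    rows=[]
    for i in range(n):
        R=R0*Ro.from_rotvec(dv*i/n)
        rows.append([*np.round(R.inv().apply((p1-p0)/n),4).tolist(),*np.round(dv/n,3).tolist(),grip])
    print(str(rows))
E
python3 -c "
from h import *
plan([.488,-.246,.19],target_rot(1.69),10,1)"
```

```text
from [ 0.1689 -0.6277  0.2313] x-yaw 0.263 z [ 0.  0. -1.] dist 0.4992 turn [ 0.    -0.    -1.427]
[[0.0407, -0.0286, 0.0041, 0.0, -0.0, -0.143, 1], [0.0444, -0.0225, 0.0041, 0.0, -0.0, -0.143, 1], [0.0471, -0.0159, 0.0041, 0.0, -0.0, -0.143, 1], [0.0489, -0.0091, 0.0041, 0.0, -0.0, -0.143, 1], [0.0497, -0.002, 0.0041, 0.0, -0.0, -0.143, 1], [0.0495, 0.0051, 0.0041, 0.0, -0.0, -0.143, 1], [0.0483, 0.0121, 0.0041, 0.0, -0.0, -0.143, 1], [0.0461, 0.0188, 0.0041, 0.0, -0.0, -0.143, 1], [0.0429, 0.0252, 0.0041, 0.0, -0.0, -0.143, 1], [0.0389, 0.031, 0.0041, 0.0, -0.0, -0.143, 1]]
```

Emit:
{"method": "apply_moves", "body": {"rows": [[[0.0407,-0.0286,0.004,0,0,-0.143,1],[0.0444,-0.0225,0.004,0,0,-0.143,1],[0.0471,-0.0159,0.004,0,0,-0.143,1],[0.0489,-0.0091,0.004,0,0,-0.143,1],[0.0497,-0.002,0.004,0,0,-0.143,1],[0.0495,0.0051,0.004,0,0,-0.143,1],[0.0483,0.0121,0.004,0,0,-0.143,1],[0.0461,0.0188,0.004,0,0,-0.143,1],[0.0429,0.0252,0.004,0,0,-0.143,1]]]}}

```text
clock: 2.22
tcp_pos: [0.4559, -0.2764, 0.1941]
tool_rot: [0.004, 0.704, 0.71, -0.003]
wrist_force: [0.3, -0.1, -0.8]
gripper_width: 1.003
```

```bash
python3 -c "
from h import *
plan([.488,-.246,.12],target_rot(1.69),3,.6)"
```

```text
from [ 0.4559 -0.2764  0.1941] x-yaw 1.58 z [ 0.002 -0.01  -1.   ] dist 0.0862 turn [ 0.001  0.01  -0.11 ]
[[0.0103, 0.0107, 0.0246, 0.0, 0.003, -0.037, 0.6], [0.0098, 0.0111, 0.0246, 0.0, 0.003, -0.037, 0.6], [0.0093, 0.0115, 0.0247, 0.0, 0.003, -0.037, 0.6]]
```

Emit:
{"method": "apply_moves", "body": {"rows": [[[0.0103,0.0107,0.0246,0,0.003,-0.037,0.6],[0.0098,0.0111,0.0246,0,0.003,-0.037,0.6],[0.0093,0.0115,0.0247,0,0.003,-0.037,0.6],[0,0,0,0,0,0,0.6]]]}}

```text
clock: 2.72
tcp_pos: [0.4936, -0.24, 0.1197]
tool_rot: [0.002, 0.658, 0.753, 0.002]
wrist_force: [-0.3, -0.1, 1.5]
gripper_width: 0.6
```

```bash
cat > snap.py <<'E'
import sys
from rig import manip, viewer
from h import *
def snap(name,boxes,s=6,draw=()):
    row=[]; ims={}
    for c,(x0,y0,w,h) in boxes.items():
        ims[c]=viewer.read_camera(c)["color"]
        im=cv2.resize(ims[c][y0:y0+h,x0:x0+w,::-1],None,fx=s,fy=s,interpolation=cv2.INTER_CUBIC)
        for P in draw:
            uv=(proj(c,P)-[x0,y0]+.5)*s-.5
            cv2.polylines(im,[np.round(uv).astype(int)],True,(0,255,0),1)
        row.append(im)
    cv2.imwrite(f"pics/{name}.png",np.hstack(row)); np.savez(f"pics/{name}.npz",**ims)
    return ims
E
python3 - <<'E'
from snap import *
snap("a1",dict(side=(300,225,80,75),top=(355,170,80,75)),5)
plan([.488,-.246,.063],target_rot(1.69),3,.6)
E
```

```text
from [ 0.494  -0.242   0.1216] x-yaw 1.702 z [ 0.01  -0.003 -1.   ] dist 0.059 turn [0.009 0.004 0.012]
[[-0.001, -0.0023, 0.0195, 0.003, 0.001, 0.004, 0.6], [-0.001, -0.0023, 0.0195, 0.003, 0.001, 0.004, 0.6], [-0.0011, -0.0022, 0.0195, 0.003, 0.001, 0.004, 0.6]]
```

View pics/a1.png

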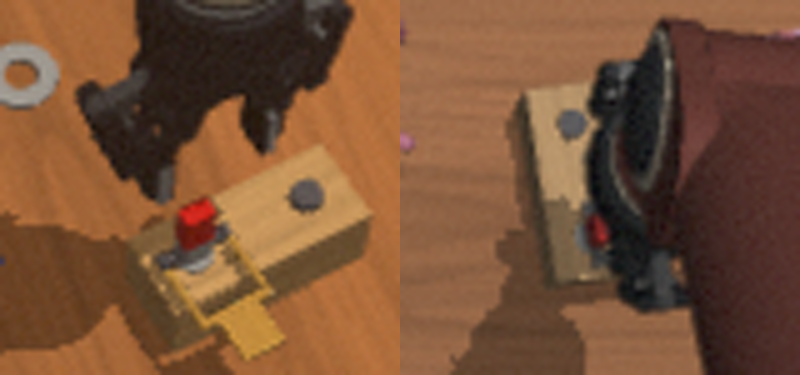

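Emit:
{"method": "apply_moves", "body": {"rows": [[[-0.001,-0.0023,0.012,0.003,0.001,0.004,0.6],[-0.001,-0.0023,0.012,0.003,0.001,0.004,0.6],[0,0,0.012,0.003,0.001,0.004,0.6],[0,0,0,0,0,0,0.6]]]}}

```text
clock: 3.32
tcp_pos: [0.4889, -0.248, 0.0851]
tool_rot: [0.002, 0.666, 0.746, -0.001]
wrist_force: [0.1, 0.1, 0.1]
gripper_width: 0.598
```

```bash
python3 - <<'E'
from snap import *
for i in range(3):
    s=manip.sense(); print(np.round(s["tcp_pos"],4),s["clock"])
    viewer.read_camera("side")
plan([.488,-.246,.063],target_rot(1.69),2,.6)
snap("a2",dict(side=(300,225,80,75)),6)
E
```

```text
[ 0.4889 -0.248   0.0851] 3.325
[ 0.4894 -0.2482  0.0856] 3.375
[ 0.4898 -0.2481  0.0861] 3.425
from [ 0.4901 -0.2481  0.0864] x-yaw 1.684 z [ 0.005 -0.005 -1.   ] dist 0.0236 turn [ 0.004  0.005 -0.006]
[[0.0012, -0.0009, 0.0117, 0.002, 0.003, -0.003, 0.6], [0.0012, -0.0009, 0.0117, 0.002, 0.003, -0.003, 0.6]]
```

View pics/a2.png

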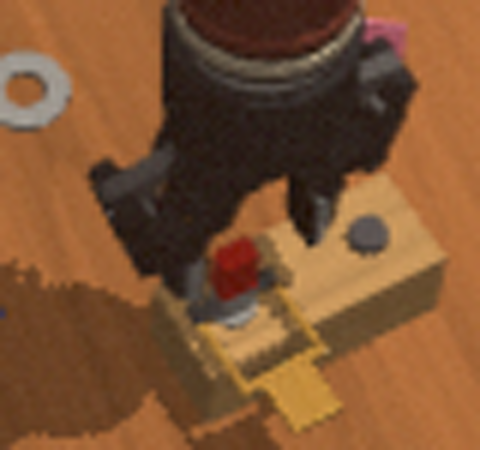

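Emit:
{"method": "apply_moves", "body": {"rows": [[[0.001,-0.001,0.012,0.002,0.003,-0.003,0.6],[0.001,-0.001,0.012,0.002,0.003,-0.003,0.6],[0,0,0,0,0,0,0.6]]]}}

```text
clock: 3.9
tcp_pos: [0.4881, -0.2462, 0.0612]
tool_rot: [-0.0, 0.663, 0.748, 0.0]
wrist_force: [0.6, 0.1, 0.0]
gripper_width: 0.597
```

```bash
python3 - <<'E'
from snap import *
plan([.488,-.246,.063],target_rot(1.69),1,.6)
snap("a3",dict(side=(300,225,80,75)),6)
E
```

```text
from [ 0.4881 -0.2462  0.0612] x-yaw 1.691 z [ 0.     0.001 -1.   ] dist 0.0018 turn [ 0.001 -0.001  0.001]
[[0.0002, -0.0001, -0.0018, 0.001, -0.001, 0.001, 0.6]]
```

View pics/a3.png

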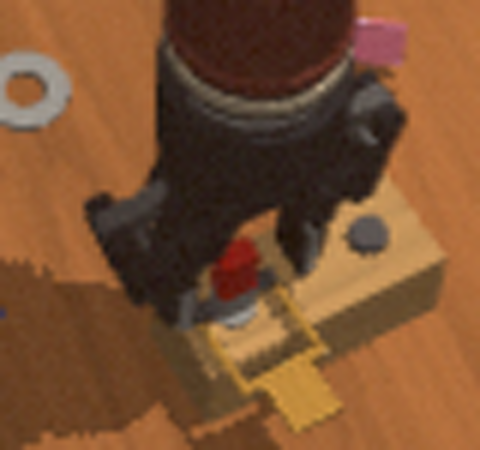

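Emit:
{"method": "apply_moves", "body": {"rows": [[[0,0,-0.001,0,0,0,0.3],[0,0,0,0,0,0,0.2],[0,0,0,0,0,0,0.0],[0,0,0,0,0,0,0.0],[0,0,0,0,0,0,0.0]]]}}

```text
clock: 4.58
tcp_pos: [0.4886, -0.2463, 0.0632]
tool_rot: [0.001, 0.663, 0.748, 0.001]
wrist_force: [0.3, 0.5, -0.1]
gripper_width: 0.197
```

```bash
python3 - <<'E'
from snap import *
plan([.488,-.246,.19],target_rot(1.69),3,0)
snap("a4",dict(side=(300,225,80,75)),6)
print(manip.sense()["wrist_force"],manip.sense()["torque"],manip.sense()["gripper_width"])
E
```

```text
from [ 0.4886 -0.2463  0.0632] x-yaw 1.691 z [ 0.002  0.    -1.   ] dist 0.1268 turn [0.002 0.    0.001]
[[0.0001, -0.0001, -0.0423, 0.001, 0.0, 0.0, 0], [0.0001, -0.0001, -0.0423, 0.001, 0.0, 0.0, 0], [0.0001, -0.0002, -0.0423, 0.001, 0.0, 0.0, 0]]
[-0.52604831  0.35106398  0.95754351] [0.06791201 0.02124057 0.03059473] 0.19949128929405854
```

View pics/a4.png

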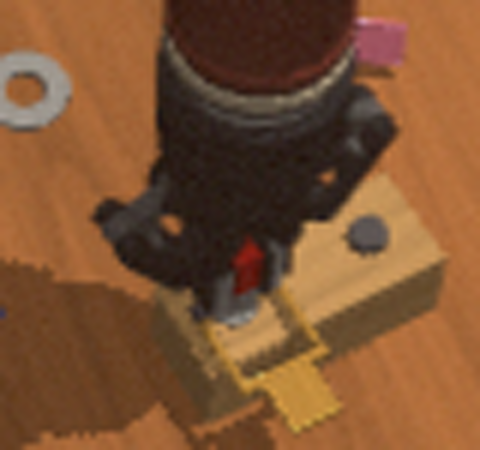

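Both pads are on the red grip (side crop, around (245,265)) and the opening of 0.20 × 85 ≈ 17 mm matches the 18 mm grip. Lifting now.

Emit:
{"method": "apply_moves", "body": {"rows": [[[0,0,-0.006,0,0,0,0],[0,0,-0.015,0,0,0,0],[0,0,-0.03,0,0,0,0],[0,0,-0.04,0,0,0,0],[0,0,-0.04,0,0,0,0],[0,0,0,0,0,0,0]]]}}

```text
clock: 5.38
tcp_pos: [0.4886, -0.2463, 0.2018]
tool_rot: [0.002, 0.663, 0.748, 0.001]
wrist_force: [0.6, -0.2, -2.9]
gripper_width: 0.195
```

```bash
python3 - <<'E'
from snap import *
s=manip.sense(); print(s["wrist_force"],s["torque"],s["gripper_width"],s["tcp_pos"])
snap("a5",dict(side=(290,190,80,80),top=(355,170,80,80)),5)
E
```

```text
[ 0.64295976 -0.19001429 -2.941784  ] [ 0.00133364 -0.00642504  0.01938879] 0.1953248437988805 [ 0.48859405 -0.24628082  0.20175849]
```

View pics/a5.png

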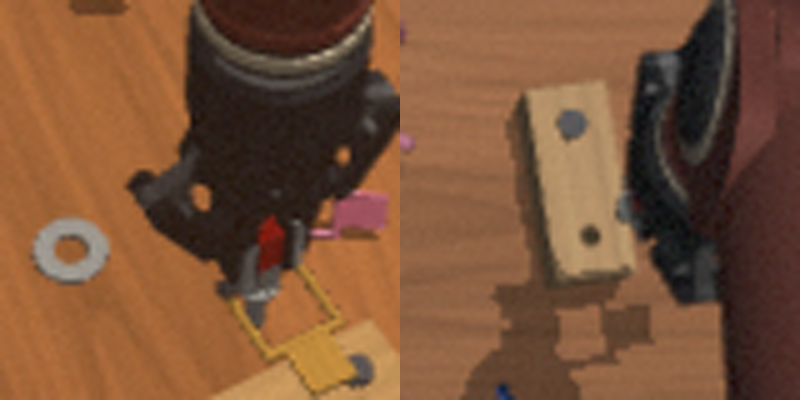

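```bash
python3 - <<'E'
from h import *
im=np.load("pics/a5.npz")["top"].astype(float).mean(2)
print(im[210:222,386:400].astype(int))
w=np.clip(145-im[212:221,389:397]-12,0,None); ys,xs=np.mgrid[212:221,389:397]
uv=[(w*xs).sum()/w.sum(),(w*ys).sum()/w.sum()]; print(uv,ray("top",uv,.045).round(4))
E
```

```text
[[142 145 149 146 144 142 148 147 145 142 137 142 106  99]
 [143 145 147 148 144 143 147 147 143 141 140 139 110 102]
 [141 143 147 147 142 144 145 147 145 145 136 134  77  95]
 [142 144 147 150 144 144 143 143 145 143 137 134  88  86]
 [140 142 147 149 148 144 136 134 143 145 141 133 127 100]
 [139 143 147 148 146 125  90  81 123 140 141 135 141 148]
 [140 146 147 150 140  87  58  57  74 137 143 136 140 146]
 [143 144 145 148 142  86  54  53  55 128 143 138 137 148]
 [141 144 145 149 149 113  77  67  91 137 143 141 138 148]
 [137 141 143 149 151 146 122 120 134 144 145 138 137 149]
 [136 141 141 146 150 148 145 142 141 145 145 142 134 146]
 [129 140 136 147 149 150 145 145 141 145 144 142 137 141]]
[np.float64(392.6483346243222), np.float64(216.714949651433)] [ 0.4889 -0.2464  0.045 ]
```

```bash
python3 - <<'E'
from h import *
from scipy.optimize import minimize
im5=np.load("pics/a5.npz")["top"].astype(float).mean(2); im0=load()["topim"].astype(float).mean(2)
im=im0
for clip in(30,40,50,90):
    w=np.clip(np.clip(148-im[184:191,279:286]-4,0,None),0,clip); ys,xs=np.mgrid[184:191,279:286]
    uv=[(w*xs).sum()/w.sum(),(w*ys).sum()/w.sum()]; print(clip,np.round(uv,2),ray("top",uv,.111).round(4),"area px",(w/clip).sum().round(1), "diam mm", (2*np.sqrt((w/clip).sum()/np.pi)*1.245/430.7*1000).round(1))
# edge-based: along-axle lines, subpixel positions of edges per column/row
H=np.array([.5695,.0900]); 
def samp(yaw,pts):  # pts in stand coords
    W=place(np.c_[pts,np.full(len(pts),.111)],H[0],H[1],yaw)
    uv=proj("top",W).astype(np.float32)
    return cv2.remap(im.astype(np.float32),uv[None,:,0],uv[None,:,1],cv2.INTER_LINEAR)[0]
# end face: profile along x averaged over y
yaw=-1.858
xs=np.arange(10,36,1)/1000
prof=np.mean([samp(yaw,np.c_[xs,np.full(len(xs),y)]) for y in np.arange(-9,9.1,1)/1000],0)
print("end profile",list(zip((xs*1000).astype(int),prof.astype(int))))
for x in(-25,-20,-12,12,18):
    ys=np.arange(-20,21,1)/1000
    pr=samp(yaw,np.c_[np.full(len(ys),x/1000),ys]); 
    print(x,pr.astype(int))
E
```

```text
30 [281.53 186.94] [0.5688 0.0897 0.111 ] area px 18.8 diam mm 14.2
40 [281.52 186.93] [0.5688 0.0898 0.111 ] area px 17.0 diam mm 13.4
50 [281.52 186.89] [0.569  0.0898 0.111 ] area px 15.3 diam mm 12.7
90 [281.52 186.81] [0.5692 0.0898 0.111 ] area px 9.9 diam mm 10.3
end profile [(np.int64(10), np.int64(147)), (np.int64(11), np.int64(148)), (np.int64(12), np.int64(148)), (np.int64(13), np.int64(148)), (np.int64(14), np.int64(148)), (np.int64(15), np.int64(149)), (np.int64(16), np.int64(149)), (np.int64(17), np.int64(149)), (np.int64(18), np.int64(148)), (np.int64(19), np.int64(148)), (np.int64(20), np.int64(147)), (np.int64(21), np.int64(143)), (np.int64(22), np.int64(134)), (np.int64(23), np.int64(122)), (np.int64(24), np.int64(109)), (np.int64(25), np.int64(99)), (np.int64(26), np.int64(94)), (np.int64(27), np.int64(93)), (np.int64(28), np.int64(96)), (np.int64(29), np.int64(100)), (np.int64(30), np.int64(102)), (np.int64(31), np.int64(102)), (np.int64(32), np.int64(103)), (np.int64(33), np.int64(103)), (np.int64(34), np.int64(102)), (np.int64(35), np.int64(102))]
-25 [ 99  93  87  82  78  76  85 107 127 140 143 145 147 147 147 148 148 149
 149 149 149 149 149 150 151 150 149 148 147 146 144 139 131 122 116 112
 110 108 108 108 108]
-20 [102  98  88  78  71  88 106 126 135 142 148 149 149 149 149 150 150 150
 149 148 147 147 147 147 148 149 149 147 146 145 143 141 137 127 119 111
 109 107 106 107 109]
-12 [109  99  89  78  86  98 111 122 132 142 145 146 147 148 149 150 150 149
 149 149 149 149 149 149 149 149 149 148 147 145 143 141 133 125 117 114
 111 109 108 107 106]
12 [100  96  85  75  63  85 108 135 140 143 146 146 146 146 146 147 148 149
 149 148 148 148 148 149 150 150 150 148 147 145 141 137 133 124 116 109
 109 109 109 110 111]
18 [102  93  84  78  85  97 111 123 133 141 144 147 149 149 149 148 148 148
 148 148 148 148 148 149 150 149 148 147 146 146 145 141 133 124 116 112
 108 105 106 107 107]
```

```bash
python3 -c "
from h import *
plan([.569,.090,.2],target_rot(1.283),9,0)"
```

```text
from [ 0.486  -0.2457  0.1981] x-yaw 1.691 z [-0.004  0.002 -1.   ] dist 0.3459 turn [-0.004 -0.002  0.408]
[[0.0359, 0.0136, -0.0002, -0.0, -0.0, 0.045, 0], [0.0365, 0.012, -0.0002, -0.0, -0.0, 0.045, 0], [0.037, 0.0103, -0.0002, -0.0, -0.0, 0.045, 0], [0.0374, 0.0086, -0.0002, -0.0, -0.0, 0.045, 0], [0.0378, 0.0069, -0.0002, -0.0, -0.0, 0.045, 0], [0.0381, 0.0052, -0.0002, -0.0, -0.0, 0.045, 0], [0.0383, 0.0035, -0.0002, -0.0, -0.0, 0.045, 0], [0.0384, 0.0017, -0.0002, -0.0, -0.0, 0.045, 0], [0.0384, 0.0, -0.0002, -0.0, -0.0, 0.045, 0]]
```

Emit:
{"method": "apply_moves", "body": {"rows": [[[0.02,0.008,0,0,0,0.03,0],[0.036,0.012,0,0,0,0.045,0],[0.037,0.0105,0,0,0,0.045,0],[0.037,0.009,0,0,0,0.045,0],[0.038,0.007,0,0,0,0.045,0],[0.038,0.005,0,0,0,0.045,0],[0.038,0.0035,0,0,0,0.045,0],[0.038,0.002,0,0,0,0.045,0],[0.02,0,0,0,0,0.03,0],[0.01,0,0,0,0,0,0],[0,0,0,0,0,0,0],[0,0,0,0,0,0,0]]]}}

```text
clock: 6.98
tcp_pos: [0.5499, 0.0698, 0.1791]
tool_rot: [-0.015, 0.796, 0.605, -0.018]
wrist_force: [-0.6, -0.5, -2.2]
gripper_width: 0.191
```

```bash
python3 - <<'E'
from snap import *
snap("b1",dict(side=(280,95,80,80),top=(235,145,80,80)),5)
plan([.569,.090,.2],target_rot(1.283),2,0)
E
```

```text
from [0.5501 0.0699 0.1794] x-yaw 1.3 z [-0.046  0.003 -0.999] dist 0.0345 turn [-0.045  0.01   0.016]
[[0.0121, 0.006, -0.0107, -0.022, 0.005, 0.008, 0], [0.0122, 0.0061, -0.0105, -0.022, 0.005, 0.008, 0]]
```

View pics/b1.png

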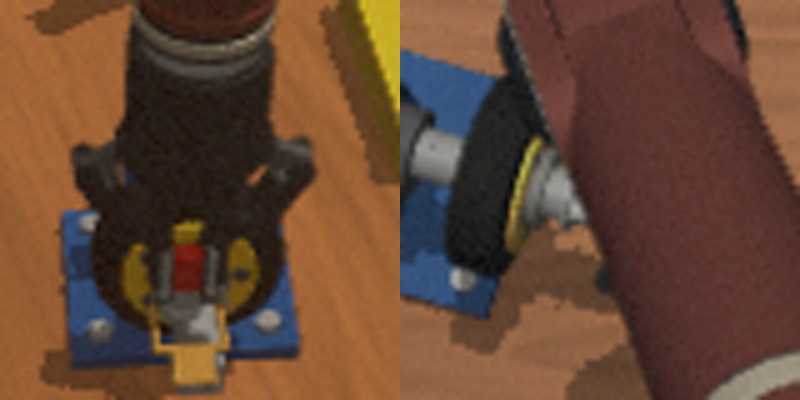

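Emit:
{"method": "apply_moves", "body": {"rows": [[[0,0,-0.006,-0.022,0.005,0.008,0],[0.009,0.004,-0.003,-0.022,0.005,0.008,0],[0.009,0.004,0,0,0,0,0],[0,0,0,0,0,0,0],[0,0,0,0,0,0,0]]]}}

```text
clock: 7.7
tcp_pos: [0.5644, 0.0847, 0.1897]
tool_rot: [0.001, 0.802, 0.597, 0.002]
wrist_force: [0.6, 0.5, -2.0]
gripper_width: 0.197
```

```bash
python3 - <<'E'
from snap import *
plan([.569,.0899,.178],target_rot(1.283),1,0)
viewer.read_camera("side")
plan([.569,.0899,.178],target_rot(1.283),1,0)
E
```

```text
from [0.5644 0.0847 0.1897] x-yaw 1.28 z [ 0.004 -0.    -1.   ] dist 0.0136 turn [ 0.004 -0.001 -0.003]
[[0.0063, 0.0029, 0.0117, 0.004, -0.001, -0.003, 0]]
from [0.5644 0.0848 0.1897] x-yaw 1.28 z [ 0.004  0.    -1.   ] dist 0.0135 turn [ 0.004 -0.001 -0.003]
[[0.0061, 0.0029, 0.0117, 0.004, -0.001, -0.003, 0]]
```

Emit:
{"method": "apply_moves", "body": {"rows": [[[0.004,0.002,0.004,0.003,0,-0.003,0],[0.003,0.001,0.004,0,0,0,0],[0,0,0.004,0,0,0,0],[0,0,0,0,0,0,0],[0,0,0,0,0,0,0]]]}}

```text
clock: 8.38
tcp_pos: [0.5693, 0.0906, 0.176]
tool_rot: [-0.0, 0.801, 0.598, -0.0]
wrist_force: [0.9, 0.3, -2.0]
gripper_width: 0.196
```

```bash
python3 - <<'E'
from snap import *
s=manip.sense();print(s["wrist_force"],s["torque"])
plan([.569,.0899,.178],target_rot(1.283),1,0)
snap("b2",dict(side=(280,95,80,80)),7)
plan([.569,.0899,.178],target_rot(1.283),1,0)
E
```

```text
[ 0.91611705  0.28017698 -2.03590946] [ 0.00447391 -0.02242119  0.01340975]
from [0.5693 0.0906 0.176 ] x-yaw 1.283 z [-0.001  0.    -1.   ] dist 0.0022 turn [-0.001 -0.     0.   ]
[[-0.0007, -0.0001, -0.002, -0.001, -0.0, 0.0, 0]]
from [0.5692 0.0905 0.176 ] x-yaw 1.283 z [-0.001  0.    -1.   ] dist 0.0021 turn [-0.001 -0.    -0.   ]
[[-0.0006, -0.0, -0.002, -0.001, -0.0, -0.0, 0]]
```

View pics/b2.png

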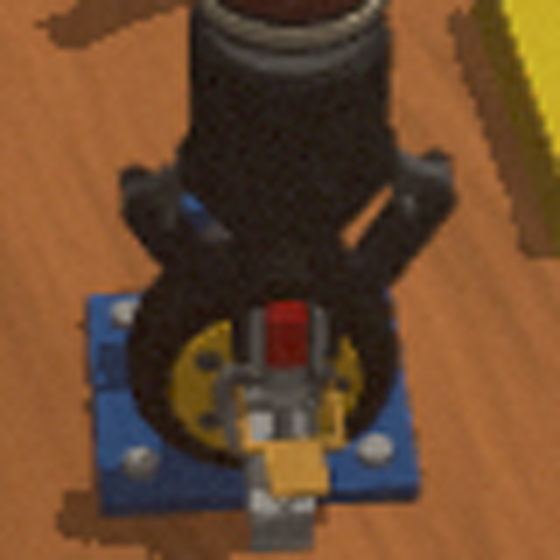

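Emit:
{"method": "apply_moves", "body": {"rows": [[[-0.0006,0,0.003,0,0,0,0],[0,0,0.003,0,0,0,0],[0,0,0.002,0,0,0,0],[0,0,0,0,0,0,0]]]}}

```text
clock: 8.93
tcp_pos: [0.569, 0.0897, 0.1676]
tool_rot: [-0.0, 0.801, 0.598, -0.0]
wrist_force: [-0.0, -0.2, -1.9]
gripper_width: 0.192
```

```bash
python3 - <<'E'
from snap import *
s=manip.sense();print(s["wrist_force"],s["torque"])
plan([.569,.0899,.16],target_rot(1.283),1,0)
E
```

```text
[-0.04556466 -0.15940711 -1.88382349] [ 0.0123433  -0.01069014  0.02520903]
from [0.569  0.0897 0.1676] x-yaw 1.283 z [-0.  0. -1.] dist 0.0076 turn [-0. -0. -0.]
[[0.0002, -0.0001, 0.0076, -0.0, -0.0, -0.0, 0]]
```

Emit:
{"method": "apply_moves", "body": {"rows": [[[0,0,0.002,0,0,0,0],[0,0,0.002,0,0,0,0],[0,0,0.002,0,0,0,0],[0,0,0,0,0,0,0]]]}}

```text
clock: 9.43
tcp_pos: [0.5686, 0.0897, 0.1616]
tool_rot: [-0.0, 0.801, 0.598, -0.001]
wrist_force: [-0.7, 0.4, -1.2]
gripper_width: 0.198
```

```bash
python3 - <<'E'
from snap import *
s=manip.sense();print(s["wrist_force"],s["torque"])
plan([.569,.0899,.16],target_rot(1.283),1,0)
E
```

```text
[-0.74557384  0.38638094 -1.19583594] [-0.04709878  0.12266919  0.04958774]
from [0.5686 0.0897 0.1616] x-yaw 1.283 z [-0.001 -0.    -1.   ] dist 0.0017 turn [-0.001  0.    -0.   ]
[[0.0003, 0.0003, 0.0016, -0.001, 0.0, -0.0, 0]]
```

Emit:
{"method": "apply_moves", "body": {"rows": [[[0,0,0.002,0,0,0,0],[0,0,0.002,0,0,0,0],[0,0,0,0,0,0,0]]]}}

```text
clock: 9.8
tcp_pos: [0.5679, 0.0895, 0.1571]
tool_rot: [-0.001, 0.801, 0.598, -0.001]
wrist_force: [-0.3, -0.3, -0.9]
gripper_width: 0.199
```

```bash
python3 - <<'E'
from snap import *
s=manip.sense();print(s["wrist_force"],s["torque"])
plan([.569,.0899,.16],target_rot(1.283),1,0)
E
```

```text
[-0.30001044 -0.30468606 -0.8964917 ] [ 0.01354824  0.16948304 -0.04106703]
from [0.5679 0.0895 0.1571] x-yaw 1.283 z [-0.003 -0.    -1.   ] dist 0.0031 turn [-0.003  0.001 -0.   ]
[[0.0007, 0.001, -0.0029, -0.003, 0.001, -0.0, 0]]
```

Emit:
{"method": "apply_moves", "body": {"rows": [[[0,-0.0005,0.003,0,0,0,0],[0,0,0.003,0,0,0,0],[0,0,0.003,0,0,0,0],[0,0,0,0,0,0,0]]]}}

```text
clock: 10.3
tcp_pos: [0.5677, 0.0896, 0.1471]
tool_rot: [-0.001, 0.801, 0.598, -0.001]
wrist_force: [-0.9, -0.7, -2.4]
gripper_width: 0.198
```

```bash
python3 - <<'E'
from snap import *
s=manip.sense();print(s["wrist_force"],s["torque"])
plan([.5675,.0895,.13],target_rot(1.283),1,0)
E
```

```text
[-0.94809267 -0.70888123 -2.36159391] [-0.05048461  0.08094963  0.01337635]
from [0.5677 0.0896 0.1471] x-yaw 1.283 z [-0.002 -0.    -1.   ] dist 0.0171 turn [-0.002  0.001 -0.   ]
[[-0.0002, -0.0001, 0.0171, -0.002, 0.001, -0.0, 0]]
```

Emit:
{"method": "apply_moves", "body": {"rows": [[[0,0,0.003,0,0,0,0],[0,0,0.003,0,0,0,0],[0,0,0.003,0,0,0,0],[0,0,0.003,0,0,0,0],[0,0,0,0,0,0,0]]]}}

```text
clock: 10.92
tcp_pos: [0.5677, 0.0897, 0.1342]
tool_rot: [-0.001, 0.801, 0.598, -0.001]
wrist_force: [-0.6, 0.1, -2.2]
gripper_width: 0.193
```

Emit:
{"method": "apply_moves", "body": {"rows": [[[0,0,0.0015,0,0,0,0],[0,0,0.0015,0,0,0,0],[0,0,0,0,0,0,0]]]}}

```text
clock: 11.3
tcp_pos: [0.5677, 0.0896, 0.1311]
tool_rot: [-0.001, 0.801, 0.598, -0.001]
wrist_force: [0.2, 0.6, -2.3]
gripper_width: 0.198
```

```bash
python3 - <<'E'
from snap import *
s=manip.sense();print(s["wrist_force"],s["torque"])
plan([.5675,.0895,.13],target_rot(1.283),1,0)
E
```

```text
[ 0.18335756  0.55977033 -2.2819329 ] [0.00863612 0.16710058 0.01326521]
from [0.5677 0.0896 0.1311] x-yaw 1.283 z [-0.002 -0.    -1.   ] dist 0.0011 turn [-0.002  0.001 -0.   ]
[[-0.0002, -0.0001, 0.0011, -0.002, 0.001, -0.0, 0]]
```

Emit:
{"method": "apply_moves", "body": {"rows": [[[0,0,0.001,0,0,0,0],[0,0,0.001,0,0,0,0],[0,0,0,0,0,0,0]]]}}

```text
clock: 11.68
tcp_pos: [0.5677, 0.0896, 0.1292]
tool_rot: [-0.0, 0.801, 0.598, -0.001]
wrist_force: [-1.3, -0.0, -0.6]
gripper_width: 0.197
```

Emit:
{"method": "apply_moves", "body": {"rows": [[[0,0,0.001,0,0,0,0],[0,0,0,0,0,0,0]]]}}

```text
clock: 11.92
tcp_pos: [0.5677, 0.0897, 0.1292]
tool_rot: [-0.0, 0.801, 0.598, -0.001]
wrist_force: [-0.4, -0.1, -1.8]
gripper_width: 0.198
```

```bash
python3 - <<'E'
from snap import *
s=manip.sense();print(s["wrist_force"],s["torque"])
plan([.5675,.0895,.13],target_rot(1.283),1,0)
E
```

```text
[-0.44316301 -0.05077143 -1.79525413] [-0.0545104   0.12933569 -0.01683258]
from [0.5677 0.0897 0.1292] x-yaw 1.283 z [-0.002 -0.001 -1.   ] dist 0.0008 turn [-0.002  0.001 -0.   ]
[[-0.0002, -0.0001, -0.0008, -0.002, 0.001, -0.0, 0]]
```

Emit:
{"method": "apply_moves", "body": {"rows": [[[0,0,0.0015,0,0,0,0],[0,0,0.0015,0,0,0,0],[0,0,0,0,0,0,0]]]}}

```text
clock: 12.3
tcp_pos: [0.5676, 0.0897, 0.1292]
tool_rot: [0.0, 0.801, 0.598, -0.001]
wrist_force: [-0.8, -0.7, -1.7]
gripper_width: 0.196
```

```bash
python3 - <<'E'
from snap import *
s=manip.sense();print(s["wrist_force"],s["torque"])
snap("b3",dict(side=(280,95,80,80),top=(235,145,80,80)),5)
plan([.5675,.0895,.13],target_rot(1.283),1,0)
E
```

```text
[-0.75387186 -0.65338185 -1.70947867] [-0.06423877  0.18074653 -0.03750392]
from [0.5677 0.0897 0.1292] x-yaw 1.282 z [-0.001 -0.002 -1.   ] dist 0.0009 turn [-0.     0.002 -0.001]
[[-0.0002, -0.0001, -0.0008, -0.0, 0.002, -0.001, 0]]
```

View pics/b3.png

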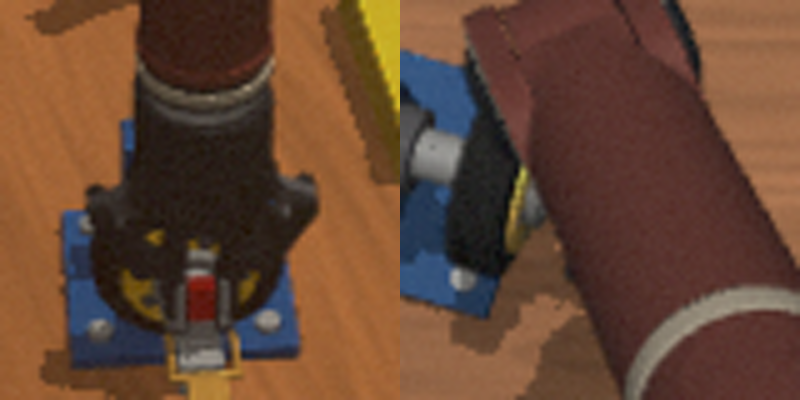

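Emit:
{"method": "apply_moves", "body": {"rows": [[[0,0,0,0,0,0,0.4],[0,0,0,0,0,0,0.5],[0,0,0,0,0,0,0.5],[0,0,-0.01,0,0,0,0.5],[0,0,-0.02,0,0,0,0.5],[0,0,-0.03,0,0,0,0.5],[0,0,-0.02,0,0,0,0.5],[-0.02,0,-0.01,0,0,0,0.5],[-0.04,0,0,0,0,0,0.3],[-0.04,0,0,0,0,0,0],[0,0,0,0,0,0,0]]]}}

```text
clock: 13.78
tcp_pos: [0.5395, -0.0129, 0.2245]
tool_rot: [0.003, 0.802, 0.597, 0.001]
wrist_force: [1.1, 0.8, 0.1]
gripper_width: 0.004
```

```bash
python3 - <<'E'
from snap import *
s=manip.sense();print(s["wrist_force"],s["q"])
snap("c1",dict(side=(280,95,80,80),top=(235,145,80,80)),5)
plan([.5675,.0895,.13],target_rot(1.283),1,0)
E
```

```text
[1.08692696 0.84805918 0.05975124] [ 0.20337124  0.46523646 -0.32838746  1.75240624  0.18284143  0.94850918
 -0.48947686]
from [ 0.5405 -0.0082  0.2248] x-yaw 1.286 z [ 0.007  0.001 -1.   ] dist 0.1388 turn [ 0.006 -0.003  0.003]
[[0.1011, -0.0021, 0.095, 0.006, -0.003, 0.003, 0]]
```

View pics/c1.png

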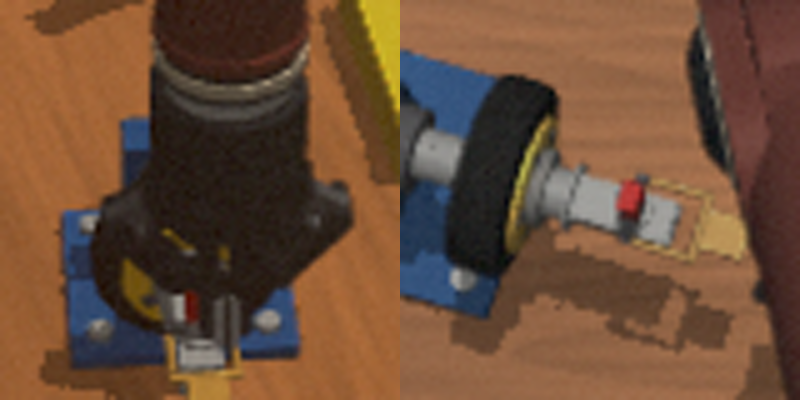

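The pin is home: in the top crop the red grip is at (630,200) with the loop open, pointing off the axle's end. Next I'll tilt the closed fingers so their tips point down and inward, well clear of the axle.

```bash
cat >> h.py <<'E'
HOLE=np.array([.5677,.0897]); U=np.array([np.cos(-1.858),np.sin(-1.858)]); V=np.array([-U[1],U[0]])
def sz(s,z): return [*(HOLE+U*s/1000),z/1000]
def where(s=None):
    from rig import manip; s=s or manip.sense(); p=np.array(s["tcp_pos"]); d=p[:2]-HOLE; R=qrot(s["tool_rot"]).as_matrix()
    print("t",s["clock"],"s %.1f y %.1f z %.1f mm"%(d@U*1e3,d@V*1e3,p[2]*1e3),"tilt",round(np.arcsin(-(R[:2,2]@U)),3),"F u,v,z",np.round([np.array(s["wrist_force"])[:2]@U,np.array(s["wrist_force"])[:2]@V,s["wrist_force"][2]],1))
E
python3 -c "
from h import *
where()
plan(sz(90,170),target_rot(1.283,.6),4,0)"
```

```text
t 13.875 s 101.6 y 1.6 z 224.8 mm tilt 0.003 F u,v,z [-0.2  0.1  0.3]
from [ 0.5405 -0.0082  0.2248] x-yaw 1.286 z [ 0.007  0.001 -1.   ] dist 0.056 turn [0.005 0.597 0.005]
[[0.0029, -0.0005, 0.0137, 0.001, 0.149, 0.001, 0], [0.0008, -0.0005, 0.014, 0.001, 0.149, 0.001, 0], [-0.0013, -0.0005, 0.0139, 0.001, 0.149, 0.001, 0], [-0.0033, -0.0004, 0.0136, 0.001, 0.149, 0.001, 0]]
```

Emit:
{"method": "apply_moves", "body": {"rows": [[[0,0,0,0,0.1,0,0],[0,0,0,0,0.15,0,0],[0,0,0,0,0.15,0,0],[0,0,0,0,0.15,0,0],[0,0,0,0,0.05,0,0],[0,0,0,0,0,0,0],[0,0,0,0,0,0,0]]]}}

```text
clock: 14.75
tcp_pos: [0.5424, 0.0012, 0.2266]
tool_rot: [-0.183, 0.756, 0.578, 0.249]
wrist_force: [0.6, 0.2, 1.1]
gripper_width: -0.0
```

```bash
python3 -c "
from h import *
where()
plan(sz(80,160),target_rot(1.283,.6),4,0)
from rig import manip; print(np.round(manip.sense()['q'],2))"
```

```text
t 14.75 s 92.1 y 0.8 z 226.6 mm tilt 0.628 F u,v,z [-0.4  0.5  1.1]
from [0.5424 0.0012 0.2266] x-yaw 1.31 z [ 0.165  0.564 -0.809] dist 0.0677 turn [-0.002 -0.028  0.022]
[[-0.0073, -0.0003, 0.0153, -0.0, -0.007, 0.005, 0], [-0.0072, -0.0003, 0.0153, -0.0, -0.007, 0.005, 0], [-0.0071, -0.0003, 0.0154, -0.0, -0.007, 0.005, 0], [-0.007, -0.0002, 0.0154, -0.0, -0.007, 0.005, 0]]
[ 0.76  0.59 -0.72  1.86 -0.36  0.76  0.14]
```

Tilt was reached easily. Moving to just above the tab.

Emit:
{"method": "apply_moves", "body": {"rows": [[[-0.007,0,0.015,0,-0.007,0.005,0],[-0.007,0,0.015,0,-0.007,0.005,0],[-0.007,0,0.015,0,-0.007,0.005,0],[-0.007,0,0.014,0,-0.007,0.005,0],[0,0,0,0,0,0,0],[0,0,0,0,0,0,0]]]}}

```text
clock: 15.5
tcp_pos: [0.5486, 0.0195, 0.1644]
tool_rot: [-0.174, 0.761, 0.579, 0.237]
wrist_force: [0.0, -0.3, -0.7]
gripper_width: -0.0
```

```bash
python3 - <<'E'
from snap import *
where()
snap("c2",dict(side=(280,105,80,80),top=(235,145,80,80)),5)
plan(sz(57,135),target_rot(1.283,.6),3,0)
E
```

```text
t 15.5 s 72.8 y 1.5 z 164.4 mm tilt 0.596 F u,v,z [ 0.3  0.1 -0.7]
from [0.5485 0.0191 0.1644] x-yaw 1.303 z [ 0.159  0.539 -0.828] dist 0.0336 turn [-0.001  0.004  0.017]
[[-0.001, -0.0005, 0.0111, -0.0, 0.001, 0.006, 0], [-0.0011, -0.0005, 0.0111, -0.0, 0.001, 0.006, 0], [-0.0011, -0.0005, 0.0111, -0.0, 0.001, 0.006, 0]]
```

View pics/c2.png

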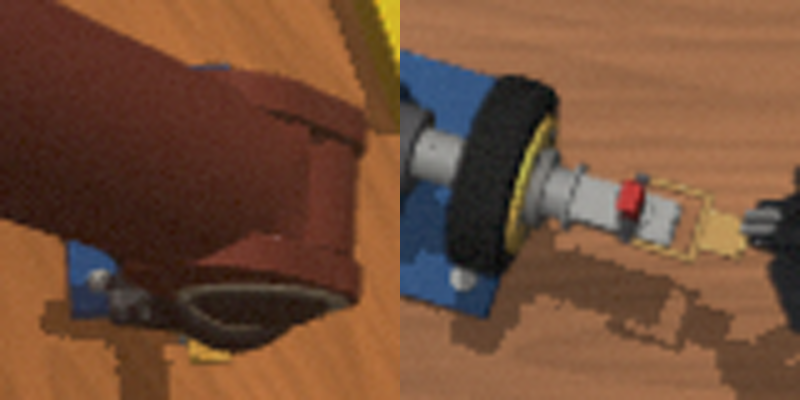

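Emit:
{"method": "apply_moves", "body": {"rows": [[[-0.001,-0.0005,0.011,0,0.001,0.006,0],[-0.001,-0.0005,0.011,0,0.001,0.006,0],[-0.001,-0.0005,0.008,0,0,0.005,0],[0,0,0,0,0,0,0]]]}}

```text
clock: 16.1
tcp_pos: [0.5514, 0.0338, 0.1362]
tool_rot: [-0.177, 0.766, 0.571, 0.236]
wrist_force: [-0.9, 0.9, 0.4]
gripper_width: 0.004
```

```bash
python3 - <<'E'
from snap import *
where()
snap("c3",dict(top=(235,145,80,80)),6)
plan(sz(54.5,108.6),target_rot(1.283,.6),4,0)
E
```

```text
t 16.1 s 58.2 y 0.2 z 136.2 mm tilt 0.598 F u,v,z [-0.6 -1.1  0.4]
from [0.5516 0.0336 0.1365] x-yaw 1.281 z [ 0.16   0.54  -0.826] dist 0.0281 turn [ 0.001  0.002 -0.002]
[[-0.0031, -0.0001, 0.0063, 0.0, 0.0, -0.0, 0], [-0.0031, -0.0001, 0.0063, 0.0, 0.0, -0.0, 0], [-0.0031, -0.0001, 0.0063, 0.0, 0.0, -0.0, 0], [-0.0031, -0.0001, 0.0063, 0.0, 0.0, -0.0, 0]]
```

View pics/c3.png

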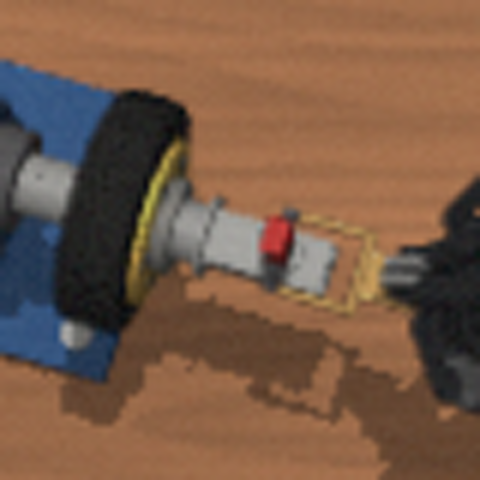

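Emit:
{"method": "apply_moves", "body": {"rows": [[[-0.003,0,0.006,0,0,0,0],[-0.003,0,0.006,0,0,0,0],[-0.003,0,0.006,0,0,0,0],[-0.003,0,0.006,0,0,0,0],[0,0,0,0,0,0,0]]]}}

```text
clock: 16.77
tcp_pos: [0.5532, 0.0366, 0.1081]
tool_rot: [-0.176, 0.767, 0.571, 0.236]
wrist_force: [-0.1, 0.1, -0.7]
gripper_width: -0.001
```

```bash
python3 - <<'E'
from snap import *
where()
snap("c4",dict(top=(235,145,80,80)),6)
plan(sz(48.1,89.4),target_rot(1.283,.6),4,0)
E
```

```text
t 16.775 s 55.0 y 1.1 z 108.1 mm tilt 0.598 F u,v,z [-0.1 -0.2 -0.7]
from [0.5533 0.0367 0.1084] x-yaw 1.28 z [ 0.162  0.539 -0.827] dist 0.0202 turn [ 0.002  0.002 -0.002]
[[-0.0013, -0.0003, 0.0049, 0.001, 0.001, -0.001, 0], [-0.0013, -0.0003, 0.0049, 0.001, 0.001, -0.001, 0], [-0.0013, -0.0003, 0.0049, 0.001, 0.001, -0.001, 0], [-0.0013, -0.0003, 0.0049, 0.001, 0.001, -0.001, 0]]
```

View pics/c4.png

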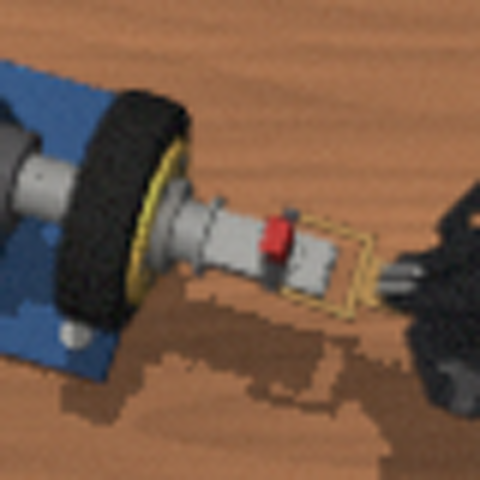

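The loop is swinging down: the tab is foreshortened at crop (370,285), the fingertip is on it and forces are small. Continuing along the arc.

Emit:
{"method": "apply_moves", "body": {"rows": [[[-0.0013,-0.0003,0.005,0,0,0,0],[-0.0013,-0.0003,0.005,0,0,0,0],[-0.0013,-0.0003,0.005,0,0,0,0],[-0.0013,-0.0003,0.005,0,0,0,0],[0,0,0,0,0,0,0]]]}}

```text
clock: 17.45
tcp_pos: [0.5548, 0.0442, 0.088]
tool_rot: [-0.175, 0.766, 0.571, 0.237]
wrist_force: [1.0, 0.5, -0.0]
gripper_width: 0.002
```

```bash
python3 - <<'E'
from snap import *
where()
snap("c5",dict(top=(235,145,80,80)),6)
plan(sz(44.9,76),target_rot(1.283,.6),4,0)
E
```

```text
t 17.45 s 47.3 y 0.5 z 88.0 mm tilt 0.598 F u,v,z [-0.8  0.8 -0. ]
from [0.5549 0.044  0.0881] x-yaw 1.281 z [ 0.163  0.539 -0.826] dist 0.0124 turn [ 0.004  0.002 -0.002]
[[-0.0012, -0.0002, 0.0029, 0.001, 0.001, -0.0, 0], [-0.0012, -0.0002, 0.0029, 0.001, 0.001, -0.0, 0], [-0.0012, -0.0002, 0.0029, 0.001, 0.001, -0.0, 0], [-0.0012, -0.0002, 0.0029, 0.001, 0.001, -0.0, 0]]
```

View pics/c5.png

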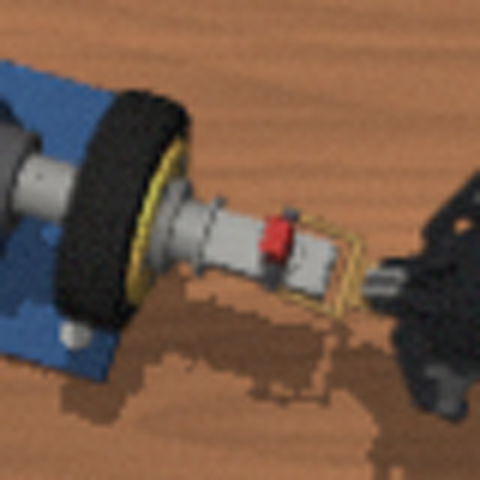

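Emit:
{"method": "apply_moves", "body": {"rows": [[[-0.0012,-0.0002,0.003,0,0,0,0],[-0.0012,-0.0002,0.003,0,0,0,0],[-0.0012,-0.0002,0.003,0,0,0,0],[-0.0012,-0.0002,0.003,0,0,0,0],[0,0,0,0,0,0,0]]]}}

```text
clock: 18.12
tcp_pos: [0.5551, 0.047, 0.0749]
tool_rot: [-0.175, 0.766, 0.571, 0.237]
wrist_force: [-1.1, -0.6, 0.4]
gripper_width: 0.001
```

```bash
python3 - <<'E'
from snap import *
where()
snap("c6",dict(top=(235,145,80,80)),6)
plan(sz(40.5,68.6),target_rot(1.283,.6),3,0)
E
```

```text
t 18.125 s 44.5 y -0.0 z 74.9 mm tilt 0.598 F u,v,z [ 0.9 -0.9  0.4]
from [0.5551 0.047  0.075 ] x-yaw 1.281 z [ 0.164  0.539 -0.826] dist 0.0076 turn [ 0.004  0.002 -0.001]
[[-0.0001, -0.0, 0.0025, 0.001, 0.001, -0.0, 0], [-0.0001, -0.0, 0.0025, 0.001, 0.001, -0.0, 0], [-0.0001, -0.0, 0.0025, 0.001, 0.001, -0.0, 0]]
```

View pics/c6.png

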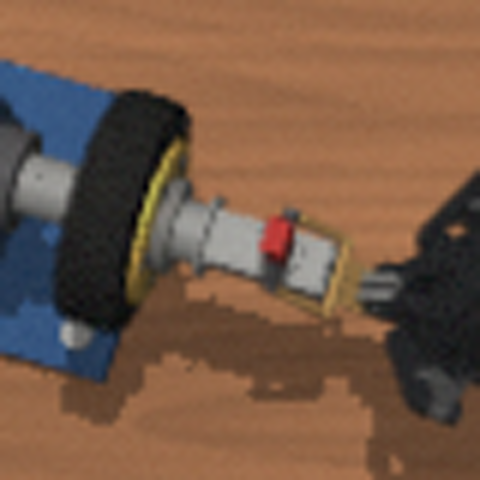

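Emit:
{"method": "apply_moves", "body": {"rows": [[[0,0,0.003,0,0,0,0],[0,0,0.003,0,0,0,0],[0.0005,0,0.003,0,0,0,0],[0,0,0,0,0,0,0]]]}}

```text
clock: 18.68
tcp_pos: [0.5567, 0.0521, 0.0674]
tool_rot: [-0.175, 0.767, 0.571, 0.237]
wrist_force: [-0.3, -0.9, 1.8]
gripper_width: -0.001
```

```bash
python3 - <<'E'
from snap import *
where()
snap("c7",dict(top=(235,145,80,80)),6)
plan(sz(31.3,62.3),target_rot(1.283,.6),3,0)
E
```

```text
t 18.675 s 39.2 y 0.1 z 67.4 mm tilt 0.597 F u,v,z [ 0.9 -0.   1.8]
from [0.5566 0.0521 0.0675] x-yaw 1.281 z [ 0.164  0.538 -0.827] dist 0.0094 turn [ 0.004  0.003 -0.002]
[[0.0012, -0.0, 0.0029, 0.001, 0.001, -0.001, 0], [0.0012, -0.0, 0.0029, 0.001, 0.001, -0.001, 0], [0.0012, -0.0, 0.0029, 0.001, 0.001, -0.001, 0]]
```

View pics/c7.png

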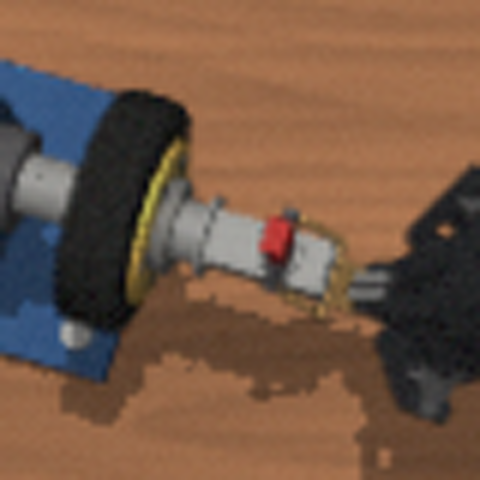

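Emit:
{"method": "apply_moves", "body": {"rows": [[[0.0015,0,0.003,0,0,0,0],[0.0015,0,0.003,0,0,0,0],[0.0015,0,0.003,0,0,0,0]]]}}

```text
clock: 19.1
tcp_pos: [0.5595, 0.0611, 0.0624]
tool_rot: [-0.175, 0.767, 0.571, 0.237]
wrist_force: [-0.6, 0.2, 0.2]
gripper_width: -0.002
```

```bash
python3 - <<'E'
from snap import *
where()
snap("c8",dict(top=(235,145,80,80)),6)
plan(sz(31.3,62.3),target_rot(1.283,.6),3,0)
E
```

```text
t 19.1 s 29.8 y 0.2 z 62.4 mm tilt 0.598 F u,v,z [-0.  -0.6  0.2]
from [0.5594 0.0616 0.0624] x-yaw 1.282 z [ 0.164  0.539 -0.826] dist 0.002 turn [ 0.004  0.002 -0.001]
[[-0.0006, 0.0, -0.0004, 0.001, 0.001, -0.0, 0], [-0.0006, 0.0, -0.0004, 0.001, 0.001, -0.0, 0], [-0.0006, 0.0, -0.0004, 0.001, 0.001, -0.0, 0]]
```

View pics/c8.png

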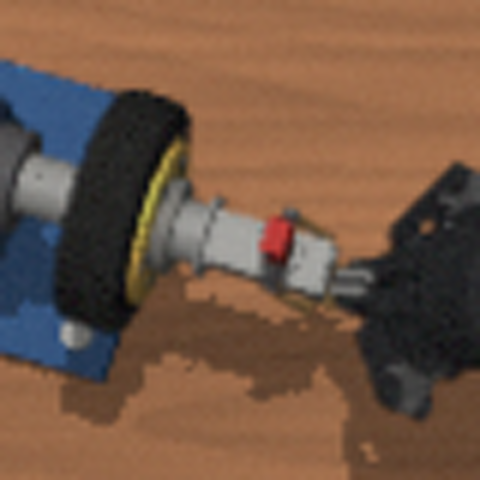

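```bash
python3 - <<'E'
from snap import *
plan(sz(25,60.3),target_rot(1.283,.6),2,0)
E
```

```text
from [0.5594 0.0616 0.0624] x-yaw 1.282 z [ 0.164  0.539 -0.826] dist 0.0047 turn [ 0.004  0.002 -0.001]
[[0.0012, -0.0, 0.0021, 0.002, 0.001, -0.001, 0], [0.0012, -0.0, 0.0021, 0.002, 0.001, -0.001, 0]]
```

Emit:
{"method": "apply_moves", "body": {"rows": [[[0.0012,0,0.002,0,0,0,0],[0.0012,0,0.002,0,0,0,0],[0,0,0,0,0,0,0]]]}}

```text
clock: 19.52
tcp_pos: [0.5609, 0.0661, 0.0601]
tool_rot: [-0.175, 0.766, 0.571, 0.237]
wrist_force: [0.3, 0.7, -0.2]
gripper_width: 0.001
```

```bash
python3 - <<'E'
from snap import *
where()
snap("c9",dict(top=(235,145,80,80),side=(280,105,80,80)),5)
plan(sz(31.3,62.3),target_rot(1.283,.6),3,0)
E
```

```text
t 19.525 s 24.5 y 0.1 z 60.1 mm tilt 0.598 F u,v,z [-0.8  0.1 -0.2]
from [0.5608 0.0659 0.0602] x-yaw 1.282 z [ 0.164  0.539 -0.827] dist 0.0069 turn [ 0.004  0.002 -0.001]
[[-0.0014, -0.0, -0.0018, 0.001, 0.001, -0.0, 0], [-0.0014, -0.0, -0.0018, 0.001, 0.001, -0.0, 0], [-0.0014, -0.0, -0.0018, 0.001, 0.001, -0.0, 0]]
```

View pics/c9.png

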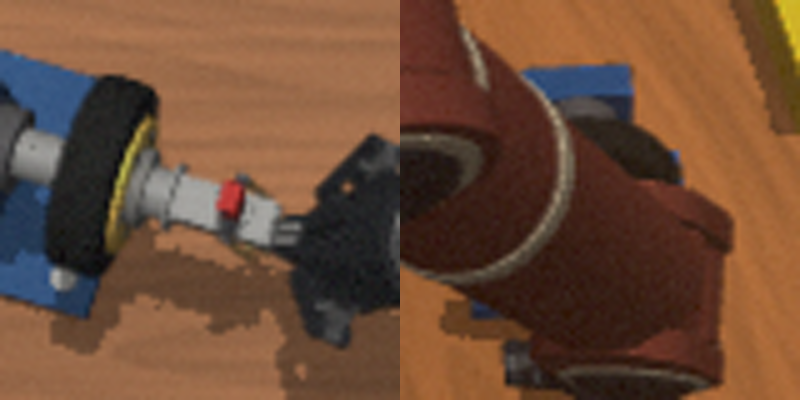

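Emit:
{"method": "apply_moves", "body": {"rows": [[[-0.006,0,-0.006,0,0,0,0],[-0.015,0,-0.02,0,0,0,0],[-0.02,0,-0.03,0,0,0,0],[-0.02,0,-0.04,0,0,0,0],[-0.02,0,-0.05,0,0,0,0],[-0.02,0,-0.05,0,0,0,0],[-0.02,0,-0.05,0,0,0,0],[0,0,0,0,0,0,0]]]}}

```text
clock: 20.62
tcp_pos: [0.4877, -0.1751, 0.1987]
tool_rot: [-0.173, 0.768, 0.569, 0.236]
wrist_force: [0.3, 0.9, -0.6]
gripper_width: -0.0
```

```bash
python3 - <<'E'
from snap import *
where()
ims=snap("d1",dict(top=(250,155,60,60),side=(285,115,60,60)),6)
for c in("top","side"):
    R=cv2.Rodrigues(load()[c+"r"])[0];t=load()[c+"t"].ravel()
    for l in("linchpin","bail"):
        for d in viewer.look_for(l,c)[:6]:
            p=R.T@(np.array(d["position"])-t); q=p[:2]-HOLE
            if np.linalg.norm(q)<.12: print(c,l,round(d["conf"],2),"s,y,z",(q@U).round(3),(q@V).round(3),p[2].round(3))
E
```

```text
t 20.625 s 276.6 y -1.7 z 198.7 mm tilt 0.594 F u,v,z [-1.   0.1 -0.6]
top linchpin 0.47 s,y,z 0.001 -0.007 0.122
side linchpin 0.69 s,y,z 0.007 -0.001 0.113
side linchpin 0.3 s,y,z -0.08 -0.011 0.105
side bail 0.57 s,y,z 0.011 -0.006 0.076
```

View pics/d1.png

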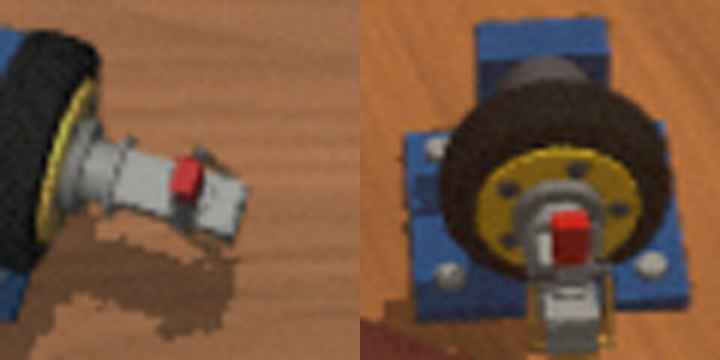

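```bash
python3 - <<'E'
from h import *
I=np.load("pics/d1.npz")
def loop(th):
    P=[]
    for pts in ([[0,-.0215],[.044,-.0215],[.044,.0215],[0,.0215]],[[.044,-.012],[.069,-.012],[.069,.012],[.044,.012]]):
        P.append(place([[r*np.cos(th),y,.009-r*np.sin(th)] for r,y in pts],HOLE[0],HOLE[1],-1.858,.111))
    return P
rows=[]
for c,(x0,y0) in dict(side=(300,145),top=(268,172)).items():
    r=[]
    for th in(None,1.0,1.2,1.3):
        s=6 ; im=cv2.resize(I[c][y0:y0+44,x0:x0+33,::-1],None,fx=s,fy=s,interpolation=cv2.INTER_CUBIC)
        if th:
            for P in loop(th)+[place(box(-.006,.006,-.009,.009,.018,.046)[[1,3,7,5]],HOLE[0],HOLE[1],-1.858,.111)]:
                uv=(proj(c,P)-[x0,y0]+.5)*s-.5; cv2.polylines(im,[np.round(uv).astype(int)],True,(0,255,0),1)
        r.append(im)
    rows.append(np.hstack(r))
cv2.imwrite("pics/ov2.png",np.vstack(rows))
E
```

```text
(no output)
```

View pics/ov2.png

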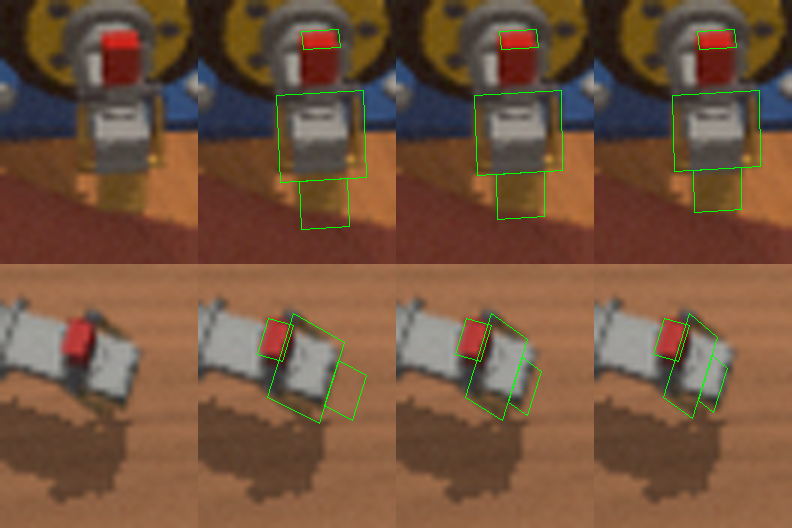

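The overlay fits a loop angle of about 1.3 rad: in the side image the tab's lower edge is at crop (120,210), and in the top image no tab shows beyond the axle's end. The pin is upright on the hole and the arm is about 0.25 m away, so I'm handing in.

```bash
python3 - <<'E'
from snap import *
r=viewer.read_camera("top")["color"]; a=load()["topim"]
d=np.abs(r.astype(int)-a.astype(int)).max(2)
for n,(x,y) in dict(plain_pin=(388.5,194),washer=(339,230),wrench=(352,156),jar=(459,215),oil=(165,215)).items():
    x=int(x); print(n,(d[y-12:y+12,x-12:x+12]>40).sum())
where(); print(manip.job_done())
E
```

```text
plain_pin 194
washer 0
wrench 0
jar 252
oil 0
t 20.975 s 269.1 y -4.4 z 197.2 mm tilt 0.6 F u,v,z [ 0.7 -0.5  0. ]
the job is handed in; nothing more can be done
None
```

The red-gripped linch pin is in the axle's cross hole with its loop snapped underneath. I handed the job in at about 21 s of the 64 s allowed; no verdict was reported.

**What I did:** I took the pin from the block by its red grip and lowered it gently into the hole. The collar stopped with the TCP at 129.2 mm, the height I had worked out for fully home. I let go, then pushed the tab along its arc with the closed, tilted fingers until the bar passed under the bead.

**Last checks that agreed:**
- **Pin and loop:** the model overlay puts the pin upright on the hole, aligned with the axle, with the loop at about 1.3 rad. No tab shows beyond the axle's end in the top picture.
- **Forces:** the wrist force I read stayed within about 3 N of zero, and it dropped back after the snap.
- **Release:** the gripper was about 0.25 m clear of the axle.

**Checks that disagreed or stayed open:**
- **Collar home:** the force reading did not rise when I nudged the pin down further, so "home" rests on the height that stopped changing, not on a felt stop.
- **Hole position:** estimates from the hole itself and from the axle's end face differed by about 1.7 mm. The chamfer guided the pin about 1 mm sideways as it went in.
- **Bystanders:** the last before-and-after picture shows no change at the washer, wrench and oil can. It does show changes at the plain pin and grease jar, most likely because the arm or its shadow was in that part of the view. I touched neither knowingly, but did not confirm that they stayed put.

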